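# Make up the screen and battery repair kits

### The arm

A 6-joint arm with a two-finger parallel gripper is mounted at the origin on the work surface. World frame = base frame: x ahead of the robot, y to its left, z up, the work surface at z = 0. Lengths are in m, angles in rad, forces in N, time in s.
With the tool pointing down it reaches from about 0.375 to 0.9 m from the base axis. Payload 3.1 kg.
Tool frame: the origin (TCP) lies at the very end of the fingers, on their centre line; the grasp point (between the pads) lies 19 mm behind it (tcp_to_grasp is the distance from the TCP to the grasp point, in m); z points along the fingers, y is the direction in which the jaws open and shut (so a half turn about z gives the same grasp; the last joint's range is limited). The gripper opens to 85 mm and grips with 20 to 120 N. Pads are 22 mm wide; open, the fingers measure 114 mm over their backs; the gripper's body (76 mm by 85 mm) begins 54 mm behind the grasp point. The pads swing forward as they close: fully open they stand 13 mm farther back than shut.
Start: joints at [1.149, 0.527, 1.433, -0, 1.181, -0.178], TCP at [0.151, 0.607, 0.231] pointing down, gripper open.
Joint ranges: [-3.08, 3.08], [-0.75, 2.2], [0.22, 2.44], [-1.43, 4.57], [0, 2.65], [-2.85, 2.85]. Speed limits (rad/s): [2.79, 2.79, 3.14, 3.14, 3.14, 3.14].

### API

Orientations are given as a unit quaternion [x, y, z, w].
In Python, from station import sense, snapshot, camera_info, sign_off, tcp_to_grasp gives the robot as it stands.
- The arm moves only by the shell command python3 -m inch 'ROWS' [FORCE]. ROWS is JSON, a list of rows, each a list of 3 entries, a list of its own where there are three numbers: the closure, from -1 (fully open) to 1 (shut), so that 0 is half open, then the shift along the tool's x, y, z normalised to -1 to 1, where 1 is 10 cm, then the turn, a rotation vector about the tool's x, y, z normalised to -1 to 1, where 1 is 360 degrees. In form: [[jaw, [dx, dy, dz], [ax, ay, az]], ...]. A call has 1 to 20 rows; each row is the pose to reach, as a shift and turn from the pose commanded when the call began, along the tool's axes at that moment, turning the shorter way round; what a row does not reach only later rows make up. A row lasts 1/10 s, in which the tool goes at most 50 mm and 8.59 degrees, less where a joint would pass 70% of its speed; a pose out of reach is approached as far as the arm can. A call with a number of a shift or a turn outside -1 to 1 is refused whole. A call with a gripper value outside its range is refused whole. The fingers move at their own pace and stop on an object; FORCE is the grip in N (left out, the last holds). Time passes only in rows, so rows that repeat a pose let the fingers close. It gives the time, the measured TCP pose, the force and the opening at its end, in the units of the state.
- sense(): the state, without advancing time (a new reading comes with each control period).
- snapshot(name): name is "scene" or "top" or "wrist"; returns (picture, depth): 420x560x3 uint8, blue, green, red; 420x560 float32, m along the optical axis (not along the pixel's ray), 0 where there is no reading.
- camera_info(name): a dict with "K" (3x3 intrinsics, pixels), "origin" and "orientation" of the camera in the world. Camera axes: x right, y down, z forward; pixel columns grow to the right and rows downward; lengths in m; the calibration is good to about 2 mm. The wrist camera is an equidistant fisheye: a pixel r from the principal point sees the ray r / f radians off the axis. A picture is of the moment at which its call begins: read the wrist's pose just before it. camera_info takes no time and is no camera call; for the wrist camera it gives the pose at the moment of the call.
- sign_off(): hands the job in, once; it reports no verdict.
The state is a dict: "t": time; "q": joint angles; "qd": joint speeds; "tau": joint torques, N m; "tcp_pos": TCP position; "tool_rot": TCP orientation; "force": force on the tool from outside, world axes, zero at the start; "ft_torque": the same for the moment, N m; "finger_gap": opening from 0.0 (shut) to 1.0 (fully open).
Only numpy, scipy, OpenCV 4.12 (cv2) and the standard library are available. Lean on these libraries where they do the work, as an engineer would, in place of code of your own. Each camera call takes 0.05 s, during which the arm holds its last target.

### The job

Make up two repair kits in the job trays from the spares and tools on the blue mat: for the screen job, lay the phone display (glass up) on the pink pad of the orange tray, and put the suction cup (upright) and the red screwdriver side by side in that tray's bare compartment; for the battery job, lay the battery on the pink pad of the green tray and the yellow screwdriver in its bare compartment. Set each thing down gently, without dropping it, so that it rests flat on the floor of its own compartment with nothing on top of anything else or on a wall. Leave the bottle, the solder reel and the screw jar where they stand.

Things in the scene. Friction and masses are not known exactly. Their poses are not given: they have to be found in the camera images.
- orange_tray: Orange tray of the screen job, fixed on the bench (z 0), 236 (x) x 152 (y) mm, left or right of the mat, either way round. Origin: centre of underside. Walls 3 thick, 16 high, also one across at x=0. Two compartments, 113 (x) x 146 (y) inside: +x side with pink pad, centre x=+58, pad surface 5 above bench; -x side bare, centre x=-58, floor 3 above bench. Yaw varies by 9 degrees about 0 or 180.
- green_tray: Green tray of the battery job, fixed on the bench (z 0), 236 (x) x 152 (y) mm, left or right of the mat, either way round. Origin: centre of underside. Walls 3 thick, 16 high, also one across at x=0. Two compartments, 113 (x) x 146 (y) inside: +x side with pink pad, centre x=+58, pad surface 5 above bench; -x side bare, centre x=-58, floor 3 above bench. Yaw varies by 9 degrees about 0 or 180.
- display: Phone display in its frame: black glass face up, silver metal edge, 124 mm (x) by 60 mm (y), 7 mm thick, 60 g, lying on the 3 mm thick blue mat. Origin: centre of its underside; z up out of the glass.
- battery: Phone battery: flat white pack with a grey panel, a black band and a small gold connector tab at its +x end (the tab, look only, sticks out 9 mm), 86 mm (x) by 38 mm (y), 6 mm thick, 45 g, lying on the 3 mm thick blue mat. Origin: centre of its underside; z up.
- suction_cup: Suction cup for lifting screens, standing upright on the 3 mm thick blue mat without sticking to it: black rubber cup 44 mm in diameter and 14 mm high, a 10 mm thick stem, and on top a white cross handle 36 mm (x) by 12 mm (y), from 28 to 40 mm above its foot. Origin: centre of its underside; z up.
- red_driver: Precision screwdriver with red handle, 126 mm long, lying on the 3 mm thick blue mat. Hexagonal handle 16 mm across flats from x = -54 to +22 mm, black end cap to x = -63, thin steel blade (4 mm) to x = +63. Origin: on the axis at mid length, 8 mm above what it lies on; x points to the blade's tip. It may roll about x by sixths of a turn. It balances in the handle, near x = -12 mm. 30 g.
- yellow_driver: Precision screwdriver with yellow handle, 126 mm long, lying on the 3 mm thick blue mat. Hexagonal handle 16 mm across flats from x = -54 to +22 mm, black end cap to x = -63, thin steel blade (4 mm) to x = +63. Origin: on the axis at mid length, 8 mm above what it lies on; x points to the blade's tip. It may roll about x by sixths of a turn. It balances in the handle, near x = -12 mm. 30 g.
- alcohol_bottle: Bystander: clear bottle with a blue cap and white label, 52 mm in diameter, 125 mm high, standing beyond the mat. Origin: centre of its underside.
- solder_reel: Bystander: reel of solder with grey flanges lying flat, 60 mm in diameter, 35 mm high, standing beyond the mat. Origin: centre of its underside.
- screw_jar: Bystander: small glass jar with a black lid, 48 mm in diameter, 45 mm high, standing beyond the mat. Origin: centre of its underside.
Not all that is in view belongs to the job. Several things have the shape of the battery; the one meant has the colours described above. Several things have the shape of the yellow_driver; the one meant has the colours described above.

How it is judged:
At the end, for the whole second after the job is handed in: Display and battery flat on the pads of the orange and green trays, cup upright and red driver flat in the orange bare compartment, yellow driver flat in the green one: each inside, within 4 mm of its floor and 0.1 rad of level, at rest, released; bottle, reel and jar within 20 mm of their places (x of display in the frame of orange_tray between 0.018 and 0.098 m and y of display in the frame of orange_tray between -0.035 and 0.035 m and z of display in the frame of orange_tray between 0 and 0.0085 m and x of battery in the frame of green_tray between 0.01 and 0.106 m and y of battery in the frame of green_tray between -0.06 and 0.06 m and z of battery in the frame of green_tray between 0 and 0.0085 m and x of suction_cup in the frame of orange_tray between -0.106 and -0.01 m and y of suction_cup in the frame of orange_tray between -0.06 and 0.06 m and z of suction_cup in the frame of orange_tray between 0 and 0.0065 m and x of red_driver in the frame of orange_tray between -0.116 and -0.001 m and y of red_driver in the frame of orange_tray between -0.06 and 0.06 m and z of red_driver in the frame of orange_tray between 0 and 0.0145 m and x of yellow_driver in the frame of green_tray between -0.116 and -0.001 m and y of yellow_driver in the frame of green_tray between -0.06 and 0.06 m and z of yellow_driver in the frame of green_tray between 0 and 0.0145 m and angle between each of display, battery, suction_cup's own z axis and vertical below 0.1 rad and angle between red_driver's own x axis and vertical between 1.45 and 1.69 rad and angle between yellow_driver's own x axis and vertical between 1.45 and 1.69 rad and linear speed of each of display, battery, suction_cup, red_driver, yellow_driver below 0.02 m/s and contact force between each of display, battery, suction_cup, red_driver, yellow_driver and the fingers below 0.05 N and distance of each of alcohol_bottle, solder_reel, screw_jar from where it was at the start of the episode below 0.02 m); the robot touches nothing.
It fails at once if the bottle, the reel or the jar is moved more than 20 mm (distance of any of alcohol_bottle, solder_reel, screw_jar from where it was at the start of the episode above 0.02 m).
It fails at once if the display or the battery is dropped or flung: faster than 0.5 m/s out of the fingers (a fall of over 12 mm) ((linear speed of display above 0.5 m/s and contact force between display and the fingers below 0.05 N) or (linear speed of battery above 0.5 m/s and contact force between battery and the fingers below 0.05 N)).
It fails at once if the suction cup or a screwdriver is dropped or flung: faster than 0.5 m/s out of the fingers (a fall of over 12 mm) ((linear speed of suction_cup above 0.5 m/s and contact force between suction_cup and the fingers below 0.05 N) or (linear speed of red_driver above 0.5 m/s and contact force between red_driver and the fingers below 0.05 N) or (linear speed of yellow_driver above 0.5 m/s and contact force between yellow_driver and the fingers below 0.05 N)).
It also fails if it takes over 120 s, if anything falls off the work surface, if the arm or the gripper's body presses on something with over 40 N, if the wrist force passes 120 N, or if a joint passes its speed limit or range.

## Working session

There is one attempt and no reset: what is moved stays moved. The work goes in short steps, Python scripts to look and compute and a shell command to move; the robot and the scene stay as the last step left them, time stands still between calls to the robot, and variables do not carry over. Pictures are saved under pics/ and viewed, and the job is handed in when it is done.

```bash
ls; mkdir -p pics
python3 - <<'E'
from station import *
import cv2
print(sense()); print(tcp_to_grasp)
for n in ("scene","top"):
    p,d=snapshot(n); cv2.imwrite(f"pics/{n}0.png",p); 
    import numpy as np; np.save(f"pics/{n}0.npy",d)
    i=camera_info(n); print(n,i)
print(camera_info("wrist"))
E
```

```text
pics
{'t': 0.0, 'q': array([ 1.14852662e+00,  5.28462049e-01,  1.43392389e+00, -5.24733735e-06,
        1.18142225e+00, -1.78516924e-01]), 'qd': array([-7.11760305e-05, -6.35699506e-04,  2.77777617e-04, -1.39164344e-03,
       -6.24249441e-04, -8.17913201e-04]), 'tau': array([-3.88127464e-04, -4.42344940e+01, -1.78030139e+01, -2.21820874e-04,
        8.33268918e-03,  1.08355377e-05]), 'tcp_pos': array([0.15051857, 0.60584786, 0.2303293 ]), 'tool_rot': array([ 1.21573825e-01,  9.92581774e-01, -1.05888189e-03, -3.25467022e-04]), 'force': array([-0.45932268,  0.3669993 , -0.48108117]), 'ft_torque': array([ 0.02923793,  0.03304455, -0.01134768]), 'finger_gap': 0.9956249679048003}
0.0187
scene {'K': array([[483.92544988,   0.        , 278.31347972],
       [  0.        , 483.92544988, 200.0516446 ],
       [  0.        ,   0.        ,   1.        ]]), 'origin': array([ 1.16004836, -0.60251454,  0.83495561]), 'orientation': array([ 0.83624895,  0.36773639, -0.16328456, -0.37255307])}
top {'K': array([[452.68304696,   0.        , 277.10937642],
       [  0.        , 452.68304696, 212.42716396],
       [  0.        ,   0.        ,   1.        ]]), 'origin': array([0.3675793 , 0.01700429, 0.92900662]), 'orientation': array([ 0.70642886, -0.70176144,  0.07249136, -0.05686964])}
{'K': array([[325.1922621 ,   0.        , 281.55815698],
       [  0.        , 325.1922621 , 215.33109381],
       [  0.        ,   0.        ,   1.        ]]), 'origin': array([0.07512587, 0.62303322, 0.37219613]), 'orientation': array([0.77805143, 0.6087653 , 0.09472233, 0.12275368])}
```

View pics/top0.png

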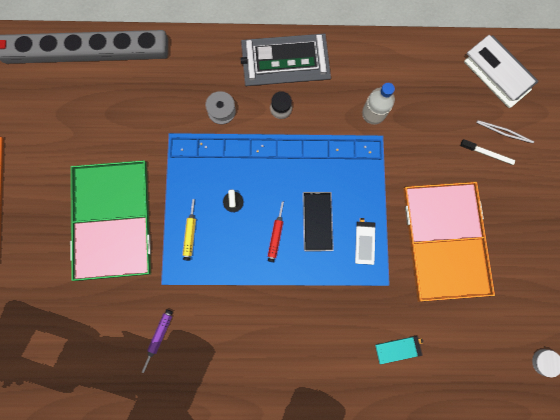

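View pics/scene0.png

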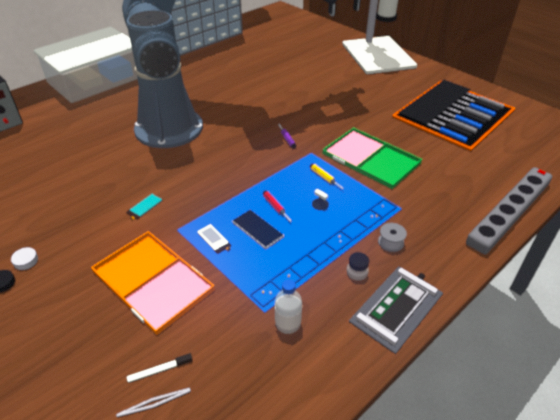

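The top view shows the mat, with the yellow driver at about (189,235), cup (233,201), red driver (276,238), display (318,221) and white battery (366,243). The purple driver and teal battery are decoys. The green tray has its pink pad toward the robot (yaw about 180°), and the orange tray has its pad facing away (yaw about 0°).

```bash
cat > h.py <<'E'
import numpy as np, cv2
from scipy.spatial.transform import Rotation as R
from station import *
def ray(name,uv,info=None):
    i=info or camera_info(name); K=np.array(i["K"]); uv=np.atleast_2d(np.asarray(uv,float))
    x=(uv[:,0]-K[0,2])/K[0,0]; y=(uv[:,1]-K[1,2])/K[1,1]
    if name=="wrist":
        r=np.hypot(x,y); s=np.where(r>1e-9,np.sin(r)/np.maximum(r,1e-9),1); d=np.c_[x*s,y*s,np.cos(r)]
    else: d=np.c_[x,y,np.ones_like(x)]
    return np.array(i["origin"]), R.from_quat(i["orientation"]).apply(d)
def onplane(name,uv,z,info=None):
    o,d=ray(name,uv,info); return o+d*((z-o[2])/d[:,2])[:,None]
def tri(pairs):
    A=np.zeros((3,3));b=np.zeros(3); L=[]
    for o,d in pairs:
        d=np.ravel(d)/np.linalg.norm(d); P=np.eye(3)-np.outer(d,d); A+=P;b+=P@o; L.append((o,P))
    x=np.linalg.solve(A,b); return x,[np.linalg.norm(P@(x-o)) for o,P in L]
def depthpt(name,uv,dep):
    o,d=ray(name,uv); u,v=np.round(np.atleast_2d(uv)).astype(int).T
    return o+d*dep[v,u][:,None]
def hsv(p): return cv2.cvtColor(p,cv2.COLOR_BGR2HSV)
def biggest(m,roi=None,k=1):
    if roi is not None:
        mm=np.zeros_like(m); x0,y0,x1,y1=roi; mm[y0:y1,x0:x1]=m[y0:y1,x0:x1]; m=mm
    c,_=cv2.findContours(m,cv2.RETR_EXTERNAL,cv2.CHAIN_APPROX_NONE)
    return sorted(c,key=cv2.contourArea)[::-1][:k]
E
cat > det.py <<'E'
from h import *
M={"pink":((150,40,120),(180,130,255)),"orange":((8,170,120),(18,255,255)),"green":((50,120,60),(75,255,255)),
"red":((172,150,80),(180,255,255)),"yellow":((20,150,120),(32,255,255)),"white":((0,0,185),(180,50,255)),"black":((0,0,0),(180,255,50)),"blue":((100,120,60),(115,255,255))}
def mask(p,n):
    return cv2.inRange(hsv(p),*map(np.array,M[n]))
E
python3 - <<'E'
from det import *
rois={"top":{"pink":(0,100,560,320),"orange":(395,170,510,310),"green":(60,150,160,290),"red":(262,195,292,270),"yellow":(175,190,205,270),"white":(350,210,385,275),"black":(295,180,340,260)},
"scene":{"pink":(80,120,400,340),"orange":(80,220,230,340),"green":(310,120,430,200),"red":(255,180,300,230),"yellow":(300,155,350,195),"white":(190,215,235,255),"black":(225,205,290,255)}}
for n in ("top","scene"):
    p=cv2.imread(f"pics/{n}0.png"); d=np.load(f"pics/{n}0.npy")
    for c in rois[n]:
        for cc in biggest(mask(p,c),rois[n][c],2 if c=="pink" else 1):
            r=cv2.minAreaRect(cc); m=cv2.moments(cc); uv=(m["m10"]/m["m00"],m["m01"]/m["m00"])
            P=depthpt(n,uv,d)[0]
            print(n,c,cv2.contourArea(cc),"c",np.round(uv,1),"rect",np.round(r[0],1),np.round(r[1],1),round(r[2],1),"dep",np.round(P,4))
    # cup handle
    x0,y0,x1,y1=(222,185,245,215) if n=="top" else (308,182,335,212)
    for cc in biggest(mask(p,"white"),(x0,y0,x1,y1)): print(n,"handle",cv2.minAreaRect(cc))
    # depth of bystander
for nm,roi in {"cup":(222,185,245,215),"mid":(160,130,400,290)}.items():
    p=cv2.imread("pics/top0.png")
    x0,y0,x1,y1=roi; cv2.imwrite(f"pics/{nm}.png",cv2.resize(p[y0:y1,x0:x1],None,fx=(10 if nm=="cup" else 3),fy=(10 if nm=="cup" else 3),interpolation=cv2.INTER_NEAREST))
E
```

```text
top pink 3722.0 c [110.  247.8] rect [109.5 247.8] [54.4 73.7] 85.2 dep [0.4628 0.3354 0.0063]
top pink 3389.0 c [443.8 212.7] rect [444.3 212.6] [52.8 69.7] 85.6 dep [ 0.5411 -0.3521  0.0055]
top orange 4630.0 c [452.  265.8] rect [448.4 240.8] [119.7  77.2] 82.3 dep [ 0.4308 -0.3627  0.004 ]
top green 4239.5 c [108.2 193. ] rect [108.6 220.4] [116.8  77.7] 87.8 dep [0.5775 0.3486 0.0024]Traceback (most recent call last):
  File "<stdin>", line 8, in <module>
ZeroDivisionError: float division by zero
```

Run:
```python
from det import *
p=cv2.imread("pics/top0.png"); H=hsv(p)
for uv in ((275,245),(188,240),(366,230),(366,243),(318,221),(233,198),(228,204)): print(uv,H[uv[1],uv[0]])
s=hsv(cv2.imread("pics/scene0.png"))
for uv in ((274,203),(323,174),(258,229),(322,194),(205,235)): print(uv,s[uv[1],uv[0]])
def crop(n,roi,f,o):
    q=cv2.imread(f"pics/{n}0.png"); x0,y0,x1,y1=roi; cv2.imwrite(o,cv2.resize(q[y0:y1,x0:x1],None,fx=f,fy=f,interpolation=cv2.INTER_CUBIC))
crop("top",(160,180,400,290),3,"pics/mid.png")
```

```text
(275, 245) [  1 188 229]
(188, 240) [ 29 164 243]
(366, 230) [  0   0 243]
(366, 243) [105  10 198]
(318, 221) [113  43  53]
(233, 198) [ 30   2 241]
(228, 204) [30 10 53]
(274, 203) [175 211 216]
(323, 174) [ 25 241 232]
(258, 229) [112 135  81]
(322, 194) [ 45   2 252]
(205, 235) [108  15 218]
```

View pics/mid.png

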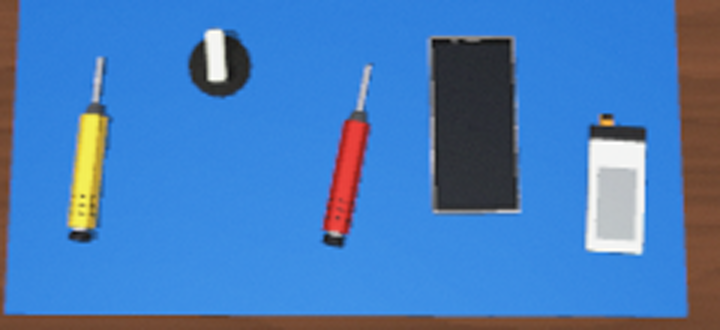

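```bash
cat > m1.py <<'E'
from det import *
M["red2"]=((0,140,100),(6,255,255)); M["red"]=((168,140,80),(180,255,255)); M["yellow"]=((20,120,120),(34,255,255))
rois={"top":{"red":(262,195,292,270),"yellow":(175,190,205,270),"batt":(345,210,385,275),"disp":(295,180,345,260),"cup":(220,185,248,215),"pinkG":(60,150,160,290),"pinkO":(395,170,510,310)},
"scene":{"red":(255,180,300,230),"yellow":(300,155,350,195),"batt":(190,218,235,258),"disp":(227,203,290,255),"cup":(308,182,335,212),"pinkG":(310,120,430,200),"pinkO":(80,220,230,340)}}
def masks(p,k):
    if k=="red": return mask(p,"red")|mask(p,"red2")
    if k=="yellow": return mask(p,"yellow")
    if k=="cup": return cv2.inRange(hsv(p),(0,0,150),(180,60,255))
    if k[:4]=="pink": return mask(p,"pink")
    return cv2.inRange(hsv(p),(0,0,0),(180,255,255)) & ~cv2.inRange(hsv(p),(95,150,60),(120,255,255))
if __name__=="__main__":
    C={}
    for n in rois:
        p=cv2.imread(f"pics/{n}0.png"); d=np.load(f"pics/{n}0.npy")
        for k in rois[n]:
            cc=biggest(masks(p,k),rois[n][k])[0]; m=cv2.moments(cc); uv=np.array((m["m10"],m["m01"]))/m["m00"]
            C[n,k]=uv; 
            if n=="top":
                z={"red":.011,"yellow":.011,"batt":.009,"disp":.010,"cup":.043}.get(k,.005)
                b=cv2.boxPoints(cv2.minAreaRect(cc)); W=onplane(n,b,z)
                e=np.diff(np.r_[W,W[:1]],axis=0)[:2]; L=np.linalg.norm(e,axis=1); a=e[np.argmax(L)]; 
                print(k,"ctr",np.round(W.mean(0),4),"size",np.round(L,4),"long-axis yaw",np.round(np.degrees(np.arctan2(a[1],a[0])),1),"depth",np.round(depthpt(n,uv,d)[0],4))
    for k in rois["top"]:
        x,r=tri([ray("top",C["top",k]),ray("scene",C["scene",k])]); print("tri",k,np.round(x,4),np.round(r,4))
E
python3 m1.py
```

```text
red ctr [0.4841 0.001  0.011 ] size [0.0766 0.0165] long-axis yaw -10.8 depth [0.4827 0.0013 0.0194]
yellow ctr [0.4867 0.1767 0.011 ] size [0.0767 0.0165] long-axis yaw -3.9 depth [0.4854 0.1753 0.0193]
batt ctr [ 0.4805 -0.1835  0.009 ] size [0.0948 0.0406] long-axis yaw -3.2 depth [ 0.4769 -0.1829  0.0101]
disp ctr [ 0.5207 -0.0864  0.01  ] size [0.063 0.124] long-axis yaw -179.8 depth [ 0.5198 -0.086   0.0098]
cup ctr [0.5604 0.09   0.043 ] size [0.012  0.0327] long-axis yaw -178.7 depth [0.5606 0.0892 0.0436]
pinkG ctr [0.4634 0.3367 0.005 ] size [0.1491 0.1118] long-axis yaw -84.6 depth [0.4628 0.3354 0.0063]
pinkO ctr [ 0.5422 -0.3535  0.005 ] size [0.1497 0.1125] long-axis yaw -85.0 depth [ 0.5411 -0.3521  0.0055]
tri red [0.4831 0.001  0.0148] [0.0003 0.0003]
tri yellow [0.4861 0.1763 0.0131] [0.0001 0.0001]
tri batt [ 0.4778 -0.1831  0.0064] [0.0008 0.0008]
tri disp [ 0.5212 -0.0868  0.0018] [0. 0.]
tri cup [0.5619 0.09   0.039 ] [0.0005 0.0005]
tri pinkG [0.4633 0.336  0.0073] [0.0011 0.0011]
tri pinkO [ 0.5412 -0.3512  0.0067] [0.0005 0.0005]
```

```bash
python3 -m inch '[[-1,[-0.5,-0.13,0],[0,0,-0.02]],[-1,[-0.99,-0.27,0],[0,0,-0.0387]],[-1,[-0.99,-0.27,0],[0,0,-0.0387]],[-1,[-0.99,-0.27,0],[0,0,-0.0387]]]' 30
python3 - <<'E'
from h import *
s=sense(); print(s["tcp_pos"],s["tool_rot"],s["q"])
E
```

```text
t: 0.5
tcp_pos: [0.2414, 0.5556, 0.2309]
tool_rot: [0.002, 1.0, -0.0, -0.001]
force: [-0.7, -0.7, -0.4]
finger_gap: 1.001
[0.24136969 0.55561657 0.23088492] [ 2.28789240e-03  9.99997198e-01 -3.33428574e-04 -5.08285646e-04] [ 9.76464944e-01  5.02289814e-01  1.48236356e+00  5.14622543e-04
  1.15805999e+00 -5.89962281e-01]
```

```bash
for i in 1; do python3 -m inch '[[-1,[-0.35,-0.45,0],[0,0,0]],[-1,[-0.7,-0.9,0],[0,0,0]]]'; python3 -m inch '[[-1,[-0.35,-0.45,0],[0,0,0]],[-1,[-0.7,-0.9,0],[0,0,0]]]';  python3 -m inch '[[-1,[-0.35,-0.45,0],[0,0,0]],[-1,[-0.7,-0.9,0],[0,0,0]],[-1,[-0.7,-0.9,0],[0,0,0]],[-1,[-0.7,-0.9,0],[0,0,0]]]'; done
python3 - <<'E'
from h import *
s=sense(); print(s["tcp_pos"],s["tool_rot"],s["q"]); i=camera_info("wrist"); print(i["origin"],R.from_quat(i["orientation"]).as_matrix())
p,d=snapshot("wrist"); cv2.imwrite("pics/w1.png",p); np.save("pics/w1.npy",d)
import pickle; pickle.dump(i,open("pics/w1.pkl","wb"))
E
```

```text
t: 0.7
tcp_pos: [0.3003, 0.4781, 0.231]
tool_rot: [-0.002, 1.0, 0.0, -0.0]
force: [0.3, 0.2, -0.8]
finger_gap: 1.001
t: 0.9
tcp_pos: [0.3625, 0.3982, 0.2312]
tool_rot: [-0.001, 1.0, 0.0, -0.0]
force: [0.9, 0.1, -0.5]
finger_gap: 0.999
t: 1.3
tcp_pos: [0.4336, 0.308, 0.2312]
tool_rot: [0.002, 1.0, 0.0, -0.0]
force: [0.4, 0.0, -0.3]
finger_gap: 1.0
[0.43360555 0.30801358 0.23121332] [ 1.87236529e-03  9.99998210e-01  2.25879272e-04 -1.53275065e-04] [ 4.07092551e-01  4.02700328e-01  1.66577084e+00  6.10423900e-04
  1.07322319e+00 -1.16025042e+00]
[0.35577547 0.3061743  0.37298596] [[ 3.18190645e-03  9.51913874e-01  3.06349232e-01]
 [ 9.99994927e-01 -3.07383369e-03 -8.35208128e-04]
 [ 1.46620385e-04  3.06350335e-01 -9.51918826e-01]]
```

View pics/w1.png

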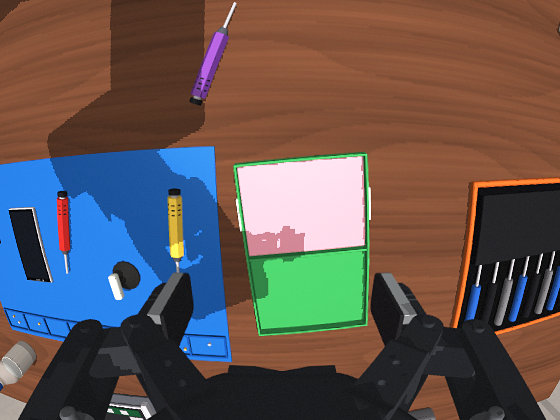

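The wrist view shows the green tray whole, at about (235–370,155–335) with its pad in the upper half. The yellow driver is at (176,225) and the two open fingers are at (175,295) and (390,295). Next I'll measure the tray and the fingertip heights.

```bash
cat > tray.py <<'E'
from det import *
import pickle
M["pink"]=((140,25,80),(180,140,255))
def tray(n,p,col,roi,info,z=.016):
    m=mask(p,col); c=biggest(m|mask(p,"pink"),roi)[0]
    m2=np.zeros(p.shape[:2],np.uint8); cv2.drawContours(m2,[c],-1,255,-1)
    W=onplane(n,c[:,0],z,info)[:,:2]
    r=cv2.minAreaRect((W*1000).astype(np.float32)); 
    # long-side direction
    b=cv2.boxPoints(r); e=[b[1]-b[0],b[2]-b[1]]; a=max(e,key=np.linalg.norm); yaw=np.degrees(np.arctan2(a[1],a[0]))%180; yaw=yaw-180 if yaw>90 else yaw
    mp=mask(p,"pink")&m2; cp=biggest(mp)[0]
    Wp=onplane(n,cp[:,0],.005,info)[:,:2]; rp=cv2.minAreaRect((Wp*1000).astype(np.float32))
    return np.array(r[0])/1000,np.sort(r[1]),yaw,np.array(rp[0])/1000,np.sort(rp[1])
E
python3 - <<'E'
from tray import *
p=cv2.imread("pics/w1.png"); d=np.load("pics/w1.npy"); i=pickle.load(open("pics/w1.pkl","rb"))
print("wrist",tray("wrist",p,"green",(225,140,385,345),i))
t=cv2.imread("pics/top0.png"); ti=camera_info("top")
print("top",tray("top",t,"green",(60,150,160,290),ti)); print("topO",tray("top",t,"orange",(395,170,510,310),ti))
s=cv2.imread("pics/scene0.png"); si=camera_info("scene")
print("sc",tray("scene",s,"green",(310,120,430,200),si)); print("scO",tray("scene",s,"orange",(80,220,230,340),si))
# finger depth
v,u=np.mgrid[0:420:3,0:560:3]; uv=np.c_[u.ravel(),v.ravel()]
o,dd=ray("wrist",uv,i); D=d[uv[:,1],uv[:,0]]
P=o+dd/np.maximum(dd@R.from_quat(i["orientation"]).as_matrix()[:,2],.05)[:,None]*D[:,None]
k=(D>0)&(P[:,2]>.15)&(P[:,2]<.4)
for side in (-1,1):
    q=P[k&((P[:,1]-.308)*side>0)&(abs(P[:,0]-.4336)<.03)]; q=q[np.argsort(q[:,2])]; print(np.round(q[:12]-[.4336,.308,.2312],4))
E
```

```text
wrist (array([0.52050183, 0.33739899]), array([151.51304626, 236.65333557]), np.float32(5.3392525), array([0.46457913, 0.33210641]), array([111.7277298, 145.8757019]))
top (array([0.52094324, 0.33779504]), array([153.38235474, 235.5585022 ]), np.float32(5.378918), array([0.46360336, 0.33565936]), array([111.26766968, 141.6006012 ]))
topO (array([ 0.48315884, -0.35264401]), array([157.9417572 , 236.71629333]), np.float32(4.482979), array([ 0.54195386, -0.35250427]), array([111.37758636, 141.74078369]))
sc (array([0.52747443, 0.33312195]), array([164.01130676, 241.9861145 ]), np.float32(5.2624254), array([0.45998297, 0.34156985]), array([105.05310822, 133.98609924]))
scO (array([ 0.44926422, -0.36003922]), array([168.77842712, 329.5814209 ]), np.float32(5.578047), array([ 0.53798865, -0.34717963]), array([105.1785965 , 143.01824951]))
[[-0.0068 -0.0449  0.0125]
 [ 0.0072 -0.0449  0.0139]
 [ 0.0054 -0.0446  0.0142]
 [-0.0062 -0.0445  0.0143]
 [-0.0031 -0.0449  0.0144]
 [-0.0047 -0.0447  0.0144]
 [ 0.0101 -0.0451  0.0149]
 [ 0.0082 -0.0448  0.0151]
 [-0.0019 -0.0449  0.0152]
 [-0.01   -0.0508  0.0159]
 [-0.0008 -0.0448  0.016 ]
 [ 0.0006 -0.0449  0.0165]]
[[ 0.0017  0.0409  0.0124]
 [ 0.0027  0.0407  0.0134]
 [ 0.0039  0.0407  0.0142]
 [-0.0075  0.0407  0.0143]
 [ 0.005   0.0406  0.0152]
 [-0.0019  0.041   0.0158]
 [ 0.0063  0.0406  0.0159]
 [ 0.008   0.0408  0.0159]
 [-0.0069  0.0403  0.0159]
 [-0.0038  0.0407  0.0161]
 [-0.0054  0.0405  0.0162]
 [-0.0008  0.0409  0.0166]]
```

```bash
python3 -m inch '[[0,[-0.28,-0.45,0],[0,0,0]],[0,[-0.57,-0.9,0],[0,0,0]],[0,[-0.57,-0.9,0],[0,0,0]],[0,[-0.57,-0.9,0],[0,0,0]]]'
cat > look.py <<'E'
from tray import *
import sys
def look(name):
    i=camera_info("wrist"); s=sense(); p,d=snapshot("wrist"); cv2.imwrite(f"pics/{name}.png",p); np.save(f"pics/{name}.npy",d); pickle.dump((i,s),open(f"pics/{name}.pkl","wb")); return p,d,i,s
def tips(d,i,s):
    v,u=np.mgrid[0:420:2,0:560:2]; uv=np.c_[u.ravel(),v.ravel()]
    o,dd=ray("wrist",uv,i); D=d[uv[:,1],uv[:,0]]; Rc=R.from_quat(i["orientation"]).as_matrix()
    P=o+dd/np.maximum(dd@Rc[:,2],.05)[:,None]*D[:,None]
    Q=R.from_quat(s["tool_rot"]).inv().apply(P-s["tcp_pos"])
    out=[]
    for sd in (-1,1):
        q=Q[(D>0)&(Q[:,1]*sd>0)&(abs(Q[:,0])<.02)&(abs(Q[:,1])<.06)&(Q[:,2]<.004)&(Q[:,2]>-.04)]
        if len(q): q=q[np.argsort(-q[:,2])]; out.append(np.round(np.median(q[:8],0),4))
    return out
def rect(p,m,roi,i,z):
    c=biggest(m,roi)[0]; W=onplane("wrist",c[:,0],z,i)[:,:2]*1000
    r=cv2.minAreaRect(W.astype(np.float32)); b=cv2.boxPoints(r); e=max([b[1]-b[0],b[2]-b[1]],key=np.linalg.norm)
    y=np.degrees(np.arctan2(e[1],e[0]))%180; y=y-180 if y>90 else y
    return np.round(r[0],1),np.round(np.sort(r[1]),1),round(float(y),1)
E
python3 - <<'E'
from look import *
from m1 import masks
p,d,i,s=look("w2"); print(s["tcp_pos"],s["tool_rot"],s["finger_gap"]); print(tips(d,i,s))
E
```

```text
t: 1.75
tcp_pos: [0.4895, 0.2194, 0.2312]
tool_rot: [0.001, 1.0, 0.0, -0.0]
force: [-1.0, 0.5, 0.2]
finger_gap: 0.5
[0.48948045 0.21937747 0.23115843] [ 5.36512014e-04  9.99999681e-01  3.95251226e-04 -4.40506000e-04] 0.500129570927896
[array([ 0.0022, -0.0234, -0.0019]), array([-0.0006,  0.0192, -0.0027])]
```

View pics/w2.png

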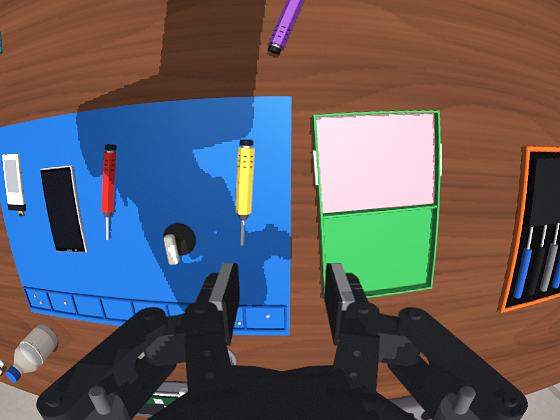

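The wrist view shows the yellow driver at (245,180), red at (109,190), display at (64,208) and battery at (14,185). At half opening the finger tips sit about 2.3 mm behind the TCP.

Run:
```python
from look import *
from m1 import masks
p=cv2.imread("pics/w2.png"); i,s=pickle.load(open("pics/w2.pkl","rb"))
print("yel",rect(p,masks(p,"yellow"),(225,130,265,260),i,.011))
print("red",rect(p,masks(p,"red"),(90,130,125,260),i,.011))
nb=~cv2.inRange(hsv(p),(95,150,20),(125,255,255))
print("disp",rect(p,nb,(30,150,95,265),i,.010))
p=cv2.imread("pics/w1.png"); i,s=pickle.load(open("pics/w1.pkl","rb"))
print("yel w1",rect(p,masks(p,"yellow"),(160,170,195,262),i,.011))
print("red w1",rect(p,masks(p,"red"),(50,180,80,262),i,.011))
a=onplane("wrist",[[176,195],[178,265]],.011,i);print(a)
```

```text
yel (array([487.4, 174.7]), array([17.8, 78.6]), -4.0)
red (array([ 4.849e+02, -1.000e-01]), array([18. , 80.1]), -10.6)
disp (array([520.8, -85.1]), array([ 63. , 124.2]), 0.6)Traceback (most recent call last):
  File "<stdin>", line 8, in <module>
ValueError: too many values to unpack (expected 2)
```

```bash
python3 -m inch '[[0,[-0.015,-0.44,0.3],[0,0,0.0108]],[0,[-0.015,-0.44,0.8],[0,0,0.0108]],[0,[-0.015,-0.44,1],[0,0,0.0108]]]';python3 -m inch '[[0,[0,0,0.5],[0,0,0]],[0,[0,0,0.7],[0,0,0]],[0,[0,0,0.7],[0,0,0]],[0,[0,0,0.7],[0,0,0]]]'
python3 - <<'E'
from look import *
from m1 import masks
p,d,i,s=look("w3"); print(s["tcp_pos"],s["tool_rot"],s["finger_gap"]); print(tips(d,i,s))
E
```

```text
t: 2.1
tcp_pos: [0.4879, 0.1756, 0.1287]
tool_rot: [0.034, 0.999, -0.0, -0.003]
force: [-0.5, 0.8, 0.1]
finger_gap: 0.497
t: 2.5
tcp_pos: [0.4907, 0.1762, 0.0615]
tool_rot: [0.033, 0.999, 0.0, -0.0]
force: [0.6, -0.3, -0.3]
finger_gap: 0.496
[0.4907147  0.1761664  0.06153293] [ 3.30197623e-02  9.99454649e-01  1.26533367e-04 -2.89203819e-04] 0.4962839894439796
[array([ 0.0022, -0.0233, -0.0022]), array([-0.001 ,  0.0192, -0.0033])]
```

View pics/w3.png

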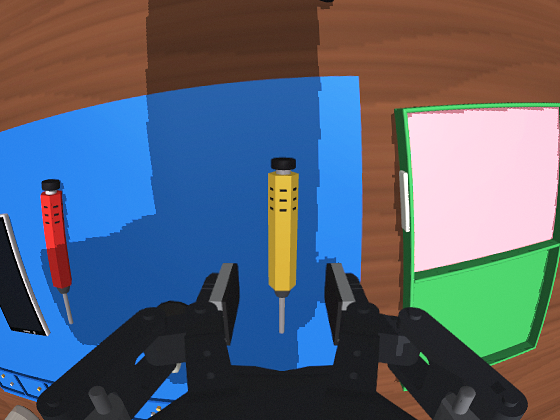

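Run:
```python
from look import *
from m1 import masks
p=cv2.imread("pics/w3.png"); i,s=pickle.load(open("pics/w3.pkl","rb"))
print("yel",rect(p,masks(p,"yellow"),(255,150,310,300),i,.011))
print("red",rect(p,masks(p,"red"),(30,180,80,300),i,.011))
```

```text
yel (array([487.9, 174.8]), array([18.1, 81. ]), -4.3)
red (array([484.9,  -0.7]), array([22.4, 84.2]), -10.9)
```

```bash
python3 -m inch '[[0,[0,-0.005,0.35],[0,0,0]],[0,[0,-0.005,0.55],[0,0,0]],[0,[0,-0.005,0.55],[0,0,0]],[0.5,[0,-0.005,0.55],[0,0,0]],[1,[0,-0.005,0.55],[0,0,0]],[1,[0,-0.005,0.55],[0,0,0]],[1,[0,-0.005,0.55],[0,0,0]],[1,[0,-0.005,0.55],[0,0,0]],[1,[0,-0.005,0.55],[0,0,0]]]' 30; python3 -c "
from station import *;print(sense())"
```

```text
t: 3.45
tcp_pos: [0.4926, 0.1743, 0.0082]
tool_rot: [0.034, 0.999, 0.0, 0.002]
force: [0.5, 1.6, 7.9]
finger_gap: 0.198
{'t': 3.45, 'q': array([ 1.25846431e-01,  7.62218586e-01,  1.83943089e+00,  5.96009936e-04,
        5.36292884e-01, -1.37676292e+00]), 'qd': array([-2.68220653e-05,  4.96359083e-06,  1.97886644e-04,  5.91947099e-04,
       -3.80656834e-04,  8.23714592e-04]), 'tau': array([-7.88762067e-01, -3.85051739e+01, -5.34019276e+00, -2.13360074e-01,
       -1.23752807e-01,  9.80370445e-03]), 'tcp_pos': array([0.49263203, 0.17430124, 0.00817251]), 'tool_rot': array([3.43425656e-02, 9.99408442e-01, 4.41455164e-04, 1.77752733e-03]), 'force': array([0.4929446 , 1.63150777, 7.87310334]), 'ft_torque': array([0.31242469, 0.12146846, 0.02351257]), 'finger_gap': 0.19764367905285413}
```

```bash
python3 -m inch '[[1,[0,0,-0.2],[0,0,0]],[1,[0,0,-0.6],[0,0,0]],[1,[0,0,-1],[0,0,0]],[1,[0,0,-1],[0,0,0]],[1,[0,0,-1],[0,0,0]]]'
python3 - <<'E'
from look import *
p,d,i,s=look("w4"); print(s["tcp_pos"],s["tool_rot"],s["finger_gap"]); print(tips(d,i,s))
E
```

```text
t: 3.95
tcp_pos: [0.4921, 0.174, 0.1079]
tool_rot: [0.034, 0.999, 0.0, 0.002]
force: [0.3, -0.5, 0.2]
finger_gap: 0.192
[0.4921268  0.17395282 0.10787707] [3.42446454e-02 9.99411920e-01 2.59500458e-04 1.74691488e-03] 0.19225825031900526
[array([ 0.0139, -0.0113, -0.0022]), array([ 0.0133,  0.0066, -0.0024])]
```

View pics/w4.png

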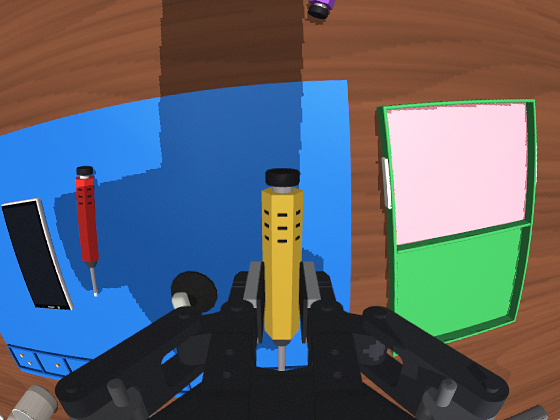

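```bash
python3 -m inch '[[1,[-0.1,0.1,0],[0,0,0.0225]],[1,[-0.2,0.2,0],[0,0,0.045]],[1,[-0.3,0.3,0],[0,0,0.0675]],[1,[-0.4,0.4,0],[0,0,0.09]],[1,[-0.5,0.5,0],[0,0,0.1125]],[1,[-0.6,0.6,0],[0,0,0.135]],[1,[-0.7,0.7,0],[0,0,0.1575]],[1,[-0.73,0.8,0],[0,0,0.18]],[1,[-0.73,0.9,0],[0,0,0.2025]],[1,[-0.73,0.95,0],[0,0,0.2244]],[1,[-0.73,0.95,0],[0,0,0.2244]],[1,[-0.73,0.95,0],[0,0,0.2244]]]'
cat > go.py <<'E'
from look import *
def go(x,y,z,yaw):  # yaw of tool y axis deg; prints shift in units and turn
    s=sense(); r=R.from_quat(s["tool_rot"]); yv=r.apply([0,1,0]); cur=np.degrees(np.arctan2(yv[1],yv[0]))
    t=(yaw-cur+90)%180-90 if yaw is not None else 0
    d=r.inv().apply(np.array([x,y,z])-s["tcp_pos"])*10
    # tilt correction: desired tool z straight down
    print("pos",np.round(s["tcp_pos"],4),"yaw",round(cur,2),"tilt",np.round(r.apply([0,0,1])[:2],4),"-> shift",np.round(d,3),"turnz",round(-t/360,4),"gap",round(s["finger_gap"]*85,1),"q6",round(s["q"][5]-0,2),"F",np.round(s["force"],1))
if __name__=="__main__": 
    a=[float(v) for v in sys.argv[1:]]; go(*a)
E
python3 go.py .5775 .3535 .04 5.3
```

```text
t: 5.2
tcp_pos: [0.5697, 0.2633, 0.1047]
tool_rot: [0.673, 0.74, -0.001, -0.001]
force: [0.3, -1.1, -0.2]
finger_gap: 0.192
pos [0.5697 0.2633 0.1047] yaw 5.47 tilt [-0.003 -0.001] -> shift [0.891 0.166 0.646] turnz 0.0005 gap 16.3 q6 0.16 F [ 0.3 -1.1 -0.2]
```

```bash
python3 -m inch '[[1,[0.45,0.08,0.1],[0,0,0]],[1,[0.89,0.166,0.4],[0,0,0.0005]],[1,[0.89,0.166,0.65],[0,0,0.0005]],[1,[0.89,0.166,0.65],[0,0,0.0005]],[1,[0.89,0.166,0.65],[0,0,0.0005]]]'
python3 go.py .5775 .3535 .009 5.3;python3 - <<'E'
from look import *
p,d,i,s=look("w5")
E
```

```text
t: 5.7
tcp_pos: [0.5782, 0.3528, 0.0404]
tool_rot: [0.674, 0.738, -0.001, -0.001]
force: [-0.5, 0.2, 0.4]
finger_gap: 0.192
pos [0.5782 0.3528 0.0404] yaw 5.17 tilt [-0.0027 -0.0014] -> shift [ 0.008 -0.005  0.314] turnz -0.0004 gap 16.3 q6 0.29 F [-0.5  0.2  0.4]
```

View pics/w5.png

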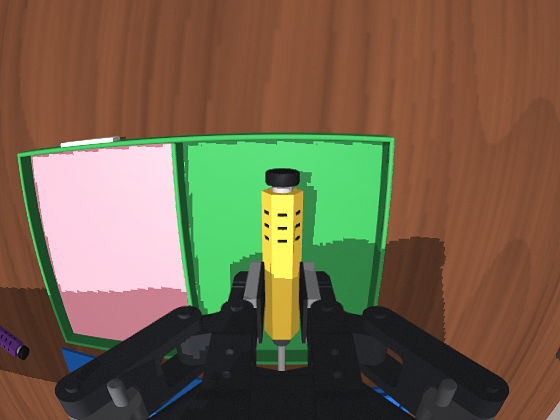

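The wrist view shows the driver centred over the bare green compartment, with its cap at (282,178) clear of the wall at row 140. I'll lower it and release.

```bash
python3 -m inch '[[1,[0.008,0,0.2],[0,0,0]],[1,[0.008,0,0.28],[0,0,0]],[1,[0.008,0,0.32],[0,0,0]],[1,[0.008,0,0.32],[0,0,0]],[1,[0.008,0,0.32],[0,0,0]]]'; python3 go.py .5775 .3535 .0085 5.3
```

```text
t: 6.25
tcp_pos: [0.5796, 0.3545, 0.0101]
tool_rot: [0.675, 0.738, 0.001, 0.0]
force: [-1.0, 0.2, -0.1]
finger_gap: 0.197
pos [0.5796 0.3545 0.0101] yaw 5.09 tilt [0.0011 0.0004] -> shift [-0.008 -0.021  0.016] turnz -0.0006 gap 16.8 q6 0.3 F [-1.   0.2 -0.1]
```

```bash
python3 -m inch '[[1,[0,0,0.01],[0,0,0]],[1,[0,0,0.02],[0,0,0]],[1,[0,0,0.02],[0,0,0]]]'; python3 -m inch '[[0.5,[0,0,0],[0,0,0]],[0.4,[0,0,0],[0,0,0]],[0.3,[0,0,0],[0,0,0]],[0.2,[0,0,0],[0,0,0]],[0.2,[0,0,0],[0,0,0]],[0.2,[0,0,0],[0,0,0]]]'; python3 -m inch '[[0.2,[0,0,-0.1],[0,0,0]],[0.2,[0,0,-0.4],[0,0,0]],[0.2,[0,0,-0.8],[0,0,0]],[0.2,[0,0,-0.8],[0,0,0]],[0.2,[0,0,-0.8],[0,0,0]]]'
python3 - <<'E'
from look import *
p,d,i,s=look("w6"); print(s["tcp_pos"])
E
```

```text
t: 6.55
tcp_pos: [0.5795, 0.3548, 0.0083]
tool_rot: [0.675, 0.738, 0.001, 0.0]
force: [-0.8, -1.0, 4.2]
finger_gap: 0.194
t: 7.15
tcp_pos: [0.5789, 0.3546, 0.0072]
tool_rot: [0.675, 0.738, -0.0, -0.0]
force: [0.4, 0.3, -0.1]
finger_gap: 0.398
t: 7.65
tcp_pos: [0.5799, 0.355, 0.0894]
tool_rot: [0.675, 0.738, 0.002, 0.001]
force: [-0.3, 0.6, -0.9]
finger_gap: 0.398
[0.57990065 0.35501403 0.08941259]
```

View pics/w6.png

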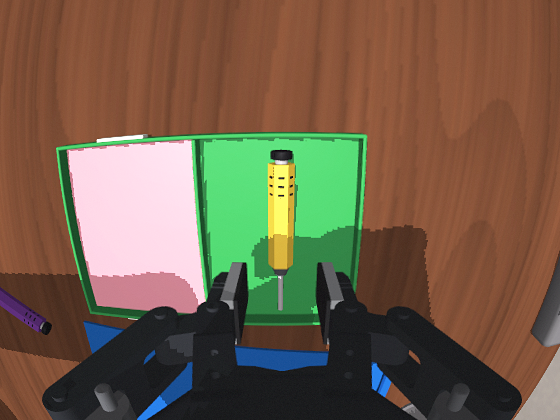

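Yellow driver lies in the green bare compartment at (281,215), clear of all walls and free of the fingers. Next is the red driver.

```bash
python3 -m inch '[[0.2,[-0.1,-0.1,0],[0,0,-0.0206]],[0.2,[-0.2,-0.2,0],[0,0,-0.0412]],[0.2,[-0.3,-0.3,0],[0,0,-0.0618]],[0.2,[-0.4,-0.4,0],[0,0,-0.0824]],[0.2,[-0.5,-0.5,0],[0,0,-0.103]],[0.2,[-0.6,-0.6,0],[0,0,-0.1236]],[0.2,[-0.7,-0.7,0],[0,0,-0.1442]],[0.2,[-0.8,-0.8,0],[0,0,-0.1648]],[0.2,[-0.9,-0.9,0],[0,0,-0.1854]],[0.2,[-0.92,-0.98,0],[0,0,-0.206]],[0.2,[-0.92,-0.98,0],[0,0,-0.206]]]'; python3 go.py .4885 -.0005 .07 79.2
```

```text
t: 8.8
tcp_pos: [0.487, 0.2533, 0.0859]
tool_rot: [0.094, 0.996, -0.001, -0.003]
force: [-0.2, 0.5, 0.5]
finger_gap: 0.403
pos [0.487  0.2533 0.0859] yaw 79.24 tilt [-0.0052 -0.0015] -> shift [-0.49  -2.49   0.163] turnz 0.0001 gap 34.2 q6 -1.11 F [-0.2  0.5  0.5]
```

```bash
python3 -m inch '[[0.2,[-0.1,-0.5,0],[0,0,0]],[0.2,[-0.17,-0.9,0],[0,0,0]]]';python3 -m inch '[[0.2,[-0.1,-0.5,0],[0,0,0]],[0.2,[-0.17,-0.9,0],[0,0,0]]]';python3 -m inch '[[0.2,[-0.1,-0.5,0],[0,0,0]],[0.2,[-0.15,-0.69,0.15],[0,0,0]],[0.2,[-0.15,-0.69,0.15],[0,0,0]],[0.2,[-0.15,-0.69,0.15],[0,0,0]]]'
python3 - <<'E'
from look import *
from m1 import masks
from go import go
p,d,i,s=look("w7"); go(.4885,-.0005,.0075,79.2)
print("red",rect(p,masks(p,"red"),(240,120,320,320),i,.011))
nb=~cv2.inRange(hsv(p),(95,150,20),(125,255,255))
print("disp",rect(p,nb,(110,100,200,330),i,.010))
E
```

```text
t: 9.0
tcp_pos: [0.4896, 0.1624, 0.0866]
tool_rot: [0.093, 0.996, -0.0, -0.0]
force: [0.2, -0.3, 0.0]
finger_gap: 0.402
t: 9.2
tcp_pos: [0.4896, 0.0693, 0.0867]
tool_rot: [0.095, 0.995, -0.0, -0.0]
force: [0.3, -0.5, 0.1]
finger_gap: 0.404
t: 9.6
tcp_pos: [0.491, 0.0004, 0.0716]
tool_rot: [0.095, 0.995, 0.0, -0.001]
force: [-0.7, 1.1, 0.2]
finger_gap: 0.4
pos [0.4911 0.0011 0.0719] yaw 79.2 tilt [-0.0013  0.0005] -> shift [ 0.022 -0.021  0.645] turnz -0.0 gap 34.0 q6 -1.61 F [-0.3 -0.6 -0.3]
red (array([484.6,  -0.7]), array([18.3, 80.3]), -10.9)
disp (array([507.6, -99.9]), array([ 67., 119.]), -18.0)
```

View pics/w7.png

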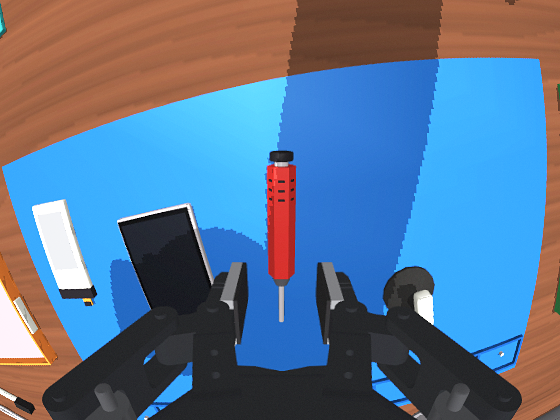

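```bash
python3 -m inch '[[0.2,[0.02,-0.02,0.4],[0,0,0]],[0.2,[0.02,-0.02,0.635],[0,0,0]],[0.2,[0.02,-0.02,0.635],[0,0,0]],[0.5,[0.02,-0.02,0.635],[0,0,0]],[1,[0.02,-0.02,0.635],[0,0,0]],[1,[0.02,-0.02,0.635],[0,0,0]],[1,[0.02,-0.02,0.635],[0,0,0]],[1,[0.02,-0.02,0.635],[0,0,0]],[1,[0.02,-0.02,0.635],[0,0,0]]]' 30; python3 -m inch '[[1,[0,0,-0.2],[0,0,0]],[1,[0,0,-0.6],[0,0,0]],[1,[0,0,-1],[0,0,0]],[1,[0,0,-1],[0,0,0]],[1,[0,0,-1],[0,0,0]]]'
python3 - <<'E'
from look import *
p,d,i,s=look("w8")
E
```

```text
t: 10.55
tcp_pos: [0.4895, -0.0012, 0.0095]
tool_rot: [0.094, 0.996, -0.0, 0.001]
force: [-0.7, 0.6, 4.9]
finger_gap: 0.192
t: 11.05
tcp_pos: [0.4894, -0.0013, 0.1097]
tool_rot: [0.094, 0.996, -0.0, 0.001]
force: [0.1, 0.3, -1.2]
finger_gap: 0.195
```

View pics/w8.png

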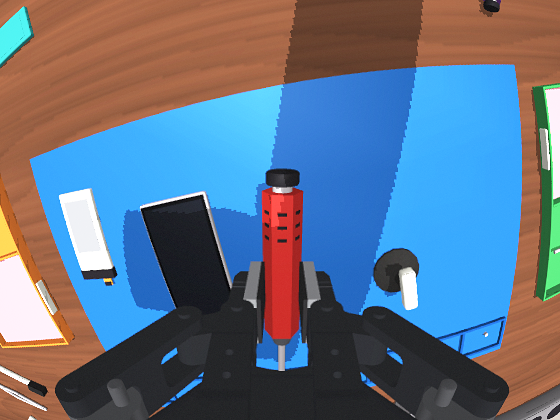

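```bash
python3 -m inch '[[1,[0,-0.1,0],[0,0,0.0206]],[1,[0,-0.2,0],[0,0,0.0412]],[1,[0.05,-0.3,0],[0,0,0.0618]],[1,[0.05,-0.4,0],[0,0,0.0824]],[1,[0.05,-0.5,0],[0,0,0.103]],[1,[0.1,-0.6,0],[0,0,0.1236]],[1,[0.1,-0.7,0],[0,0,0.1442]],[1,[0.1,-0.8,0],[0,0,0.1648]],[1,[0.1,-0.9,0],[0,0,0.1854]],[1,[0.1,-1,0],[0,0,0.2055]],[1,[0.1,-1,0],[0,0,0.2055]]]'; python3 -m inch '[[1,[-0.5,0,0],[0,0,0]],[1,[-0.95,-0.05,-0.3],[0,0,0]],[1,[-0.95,-0.05,-0.6],[0,0,0]],[1,[-0.95,-0.05,-0.6],[0,0,0]],[1,[-0.95,-0.05,-0.6],[0,0,0]]]'; python3 go.py .43 -.35 .15 5
python3 - <<'E'
from look import *
p,d,i,s=look("w9")
E
```

```text
t: 12.2
tcp_pos: [0.4596, -0.098, 0.1072]
tool_rot: [0.674, 0.738, -0.001, -0.002]
force: [-0.5, 0.9, 0.4]
finger_gap: 0.193
t: 12.7
tcp_pos: [0.4638, -0.192, 0.1682]
tool_rot: [0.673, 0.74, 0.0, -0.001]
force: [-0.3, 0.4, -1.6]
finger_gap: 0.191
pos [ 0.4638 -0.192   0.1682] yaw 5.38 tilt [-0.001  0.001] -> shift [-1.542 -0.485  0.181] turnz 0.001 gap 16.2 q6 -0.71 F [-0.3  0.4 -1.6]
```

View pics/w9.png

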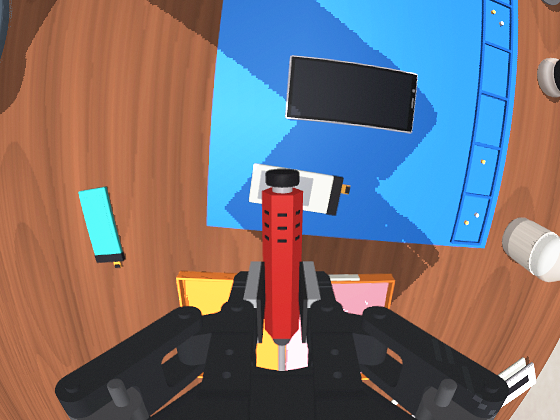

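```bash
python3 -m inch '[[1,[-0.5,-0.1,0],[0,0,0]],[1,[-0.9,-0.25,0],[0,0,0]]]';python3 -m inch '[[1,[-0.5,-0.2,0],[0,0,0]],[1,[-0.8,-0.24,0],[0,0,0]],[1,[-0.8,-0.24,0],[0,0,0]],[1,[-0.8,-0.24,0],[0,0,0]]]'
python3 - <<'E'
from look import *
p,d,i,s=look("w10"); print(s["tcp_pos"])
m=mask(p,"orange")|mask(p,"pink"); cv2.imwrite("pics/m10.png",m)
E
```

```text
t: 12.95
tcp_pos: [0.4479, -0.2833, 0.1671]
tool_rot: [0.672, 0.741, 0.0, -0.001]
force: [0.5, 0.0, -0.3]
finger_gap: 0.197
t: 13.35
tcp_pos: [0.4303, -0.3649, 0.1668]
tool_rot: [0.674, 0.739, 0.001, -0.002]
force: [-0.3, 1.6, -0.3]
finger_gap: 0.191
[ 0.43032342 -0.36486997  0.16675577]
```

View pics/w10.png

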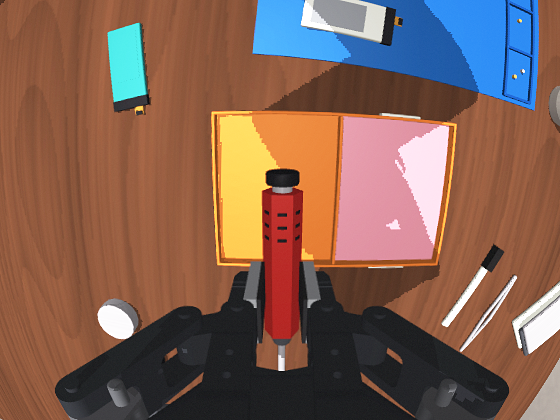

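The wrist view shows the orange tray outline with corners at about (212,113), (457,124), (440,267) and (217,265), and the divider from (341,117) to (335,263).

Run:
```python
from look import *
p=cv2.imread("pics/w10.png"); i,s=pickle.load(open("pics/w10.pkl","rb"))
W=onplane("wrist",[[212,113],[457,124],[440,267],[217,265],[341,116.5],[335,263]],.016,i)[:,:2]; print(np.round(W,4))
print("ctr",W[:4].mean(0),"div mid",W[4:].mean(0))
f=lambda a,b: round(float(np.degrees(np.arctan2(*(b-a)[::-1]))),1)
print(f(W[0],W[1]),f(W[3],W[2]),"short",f(W[1],W[2]),f(W[0],W[3]),f(W[4],W[5]),[round(float(np.linalg.norm(W[a]-W[b])),4) for a,b in((0,1),(3,2),(1,2),(0,3))])
m=mask(p,"pink"); c=biggest(m,(335,110,460,270))[0]; r=cv2.minAreaRect((onplane("wrist",cv2.convexHull(c)[:,0],.005,i)[:,:2]*1000).astype(np.float32)); print("pad",r)
t=cv2.imread("pics/top0.png"); print(biggest(mask(t,"orange")|mask(t,"pink"),(395,170,510,310))[0].shape)
q=cv2.resize(t[170:310,395:510],None,fx=5,fy=4,interpolation=cv2.INTER_CUBIC); cv2.imwrite("pics/ot.png",q)
q=cv2.resize(p[100:280,200:470],None,fx=2.9,fy=2.9,interpolation=cv2.INTER_CUBIC); cv2.imwrite("pics/ow.png",q)
```

```text
[[ 0.3609 -0.2916]
 [ 0.5947 -0.2723]
 [ 0.6106 -0.4249]
 [ 0.3718 -0.4407]
 [ 0.4765 -0.2845]
 [ 0.4904 -0.427 ]]
ctr [ 0.48450011 -0.35739019] div mid [ 0.48347536 -0.3557509 ]
4.7 3.8 short -84.0 -85.8 -84.4 [0.2346, 0.2394, 0.1534, 0.1495]
pad ((541.5751953125, -351.5620422363281), (111.26952362060547, 145.52870178222656), 4.557530403137207)
(452, 1, 2)
```

View pics/ow.png

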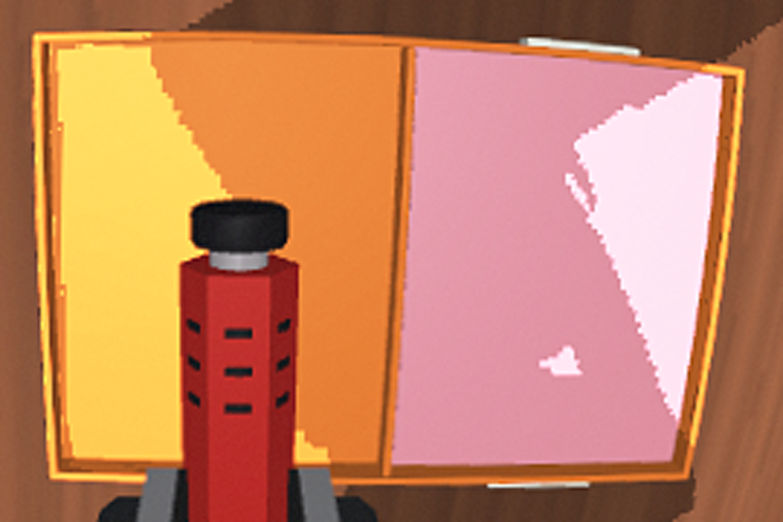

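View pics/ot.png

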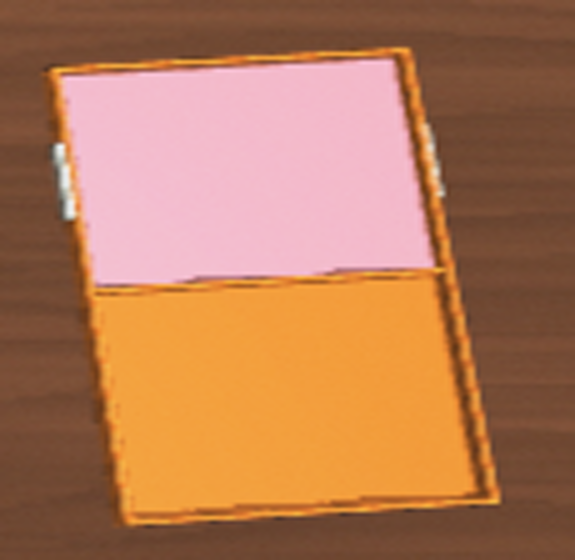

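```bash
python3 - <<'E'
from look import *
W=onplane("top",[[405.4,187],[477,182],[494.6,295.5],[420.4,300.7]],.016)[:,:2]; print(np.round(W,4),W.mean(0))
f=lambda a,b: round(float(np.degrees(np.arctan2(*(b-a)[::-1]))),1)
print(f(W[3],W[0]),f(W[2],W[1]),f(W[0],W[1]),f(W[3],W[2]))
i,s=pickle.load(open("pics/w10.pkl","rb"))
# height check of two rim corners: two-view triangulation
for a,b in (([405.4,187],[457,124]),([477,182],[440,267]),([420.4,300.7],[212,113]),([494.6,295.5],[217,265])):
    x,r=tri([ray("top",a),ray("wrist",b,i)]); print(np.round(x,4),np.round(r,4))
E
python3 go.py .4035 -.3485 .04 5
```

```text
[[ 0.5931 -0.2704]
 [ 0.6055 -0.4223]
 [ 0.3712 -0.44  ]
 [ 0.3603 -0.2895]] [ 0.48252984 -0.35553656]
4.7 4.3 -85.4 -85.9
[ 0.5943 -0.2716  0.0149] [0.0011 0.0011]
[ 0.6025 -0.4179  0.0281] [0.0013 0.0013]
[ 0.36   -0.2915  0.0105] [0.0003 0.0003]
[ 0.3712 -0.4418  0.013 ] [0.0004 0.0004]
pos [ 0.4305 -0.3639  0.167 ] yaw 5.36 tilt [-0.0029  0.0044] -> shift [ 0.173 -0.251  1.272] turnz 0.001 gap 16.3 q6 -0.99 F [0.4 1.4 0.3]
```

```bash
python3 -m inch '[[1,[0.05,-0.1,0.3],[0,0,0.001]],[1,[0.14,-0.25,0.7],[0,0,0.0022]],[1,[0.14,-0.25,1],[0,0,0.0022]],[1,[0.14,-0.25,1],[0,0,0.0022]]]'; python3 go.py .4037 -.3512 .04 4.5
```

```text
t: 13.8
tcp_pos: [0.4028, -0.3494, 0.0651]
tool_rot: [0.678, 0.735, 0.001, -0.006]
force: [-0.4, 0.7, -0.7]
finger_gap: 0.19
pos [ 0.4028 -0.3494  0.0651] yaw 4.63 tilt [-0.0068  0.0094] -> shift [-0.021  0.009  0.251] turnz 0.0004 gap 16.1 q6 -1.01 F [-0.4  0.7 -0.7]
```

```bash
python3 -m inch '[[1,[-0.02,0.01,0.1],[0,0,0]],[1,[-0.02,0.01,0.25],[0,0,0]],[1,[-0.02,0.01,0.25],[0,0,0]],[1,[-0.02,0.01,0.25],[0,0,0]]]'; python3 go.py .4037 -.3512 .0095 4.5
python3 - <<'E'
from look import *
p,d,i,s=look("w11")
E
```

```text
t: 14.2
tcp_pos: [0.4071, -0.357, 0.0448]
tool_rot: [0.678, 0.735, -0.0, 0.001]
force: [0.0, -0.3, 0.4]
finger_gap: 0.196
pos [ 0.4071 -0.357   0.0448] yaw 4.55 tilt [ 0.0011 -0.0015] -> shift [ 0.061 -0.029  0.353] turnz 0.0001 gap 16.7 q6 -1.01 F [ 0.  -0.3  0.4]
```

View pics/w11.png

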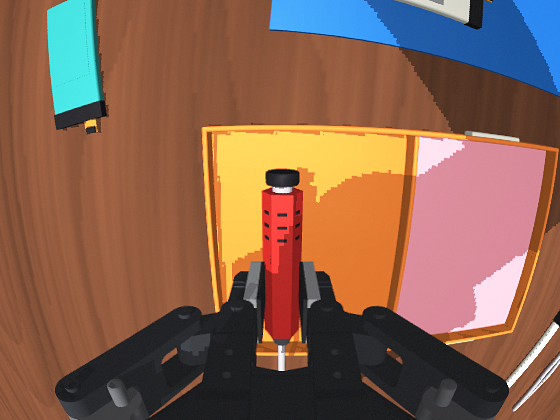

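```bash
python3 -m inch '[[1,[0.06,-0.02,0.1],[0,0,0]],[1,[0.06,-0.02,0.25],[0,0,0]],[1,[0.06,-0.02,0.32],[0,0,0]],[1,[0.06,-0.02,0.35],[0,0,0]],[1,[0.06,-0.02,0.35],[0,0,0]]]'; python3 go.py .4037 -.3512 .0085 4.5
```

```text
t: 14.75
tcp_pos: [0.4041, -0.3513, 0.0096]
tool_rot: [0.679, 0.734, -0.0, 0.001]
force: [0.1, -0.3, -0.4]
finger_gap: 0.196
pos [ 0.4041 -0.3513  0.0096] yaw 4.5 tilt [ 0.0008 -0.001 ] -> shift [ 0.001 -0.004  0.011] turnz -0.0 gap 16.6 q6 -1.0 F [ 0.1 -0.3 -0.4]
```

```bash
python3 -m inch '[[1,[0,0,0.01],[0,0,0]],[1,[0,0,0.02],[0,0,0]],[1,[0,0,0.02],[0,0,0]]]'; python3 -m inch '[[0.55,[0,0,0],[0,0,0]],[0.5,[0,0,0],[0,0,0]],[0.4,[0,0,0],[0,0,0]],[0.4,[0,0,0],[0,0,0]],[0.4,[0,0,0],[0,0,0]],[0.4,[0,0,0],[0,0,0]]]'; python3 -m inch '[[0.4,[0,0,-0.1],[0,0,0]],[0.4,[0,0,-0.4],[0,0,0]],[0,[0,0,-0.8],[0,0,0]],[-0.3,[0,0,-1],[0,0,0]],[-0.6,[0,0,-1],[0,0,0]]]'
python3 - <<'E'
from look import *
p,d,i,s=look("w12"); print(s["tcp_pos"])
E
```

```text
t: 15.05
tcp_pos: [0.4042, -0.3514, 0.0094]
tool_rot: [0.679, 0.734, -0.0, 0.001]
force: [-2.4, 2.8, 16.4]
finger_gap: 0.189
t: 15.65
tcp_pos: [0.4037, -0.3508, 0.0066]
tool_rot: [0.679, 0.734, 0.0, -0.0]
force: [0.4, 0.4, 0.4]
finger_gap: 0.304
t: 16.15
tcp_pos: [0.4052, -0.3526, 0.1105]
tool_rot: [0.679, 0.734, -0.001, 0.004]
force: [0.3, -0.5, -0.5]
finger_gap: 0.793
[ 0.40523908 -0.35262103  0.11046503]
```

View pics/w12.png

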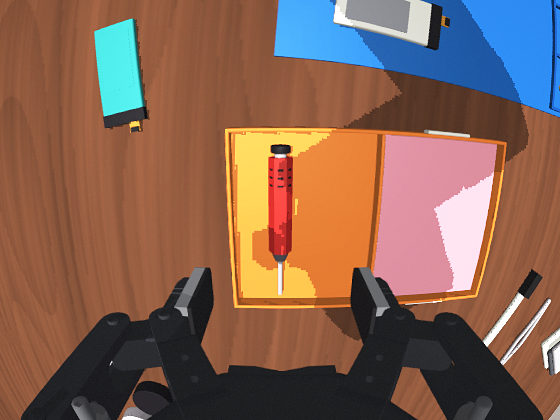

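The red driver lies in the orange bare compartment at (281,215), clear of the walls, with room to its right for the cup. Next is the display.

```bash
python3 -m inch '[[-0.85,[0.1,0.05,0],[0,0,-0.0238]],[-0.85,[0.2,0.1,0],[0,0,-0.0476]],[-0.85,[0.3,0.15,0],[0,0,-0.0714]],[-0.85,[0.4,0.2,0],[0,0,-0.0952]],[-0.85,[0.5,0.3,0],[0,0,-0.119]],[-0.85,[0.6,0.4,0],[0,0,-0.1428]],[-0.85,[0.7,0.45,0],[0,0,-0.1666]],[-0.85,[0.8,0.5,0],[0,0,-0.1904]],[-0.85,[0.9,0.55,0],[0,0,-0.2142]],[-0.85,[0.95,0.6,0],[0,0,-0.2375]],[-0.85,[0.95,0.6,0],[0,0,-0.2375]]]'; python3 go.py .5207 -.086 .1 90.3
```

```text
t: 17.3
tcp_pos: [0.4557, -0.2501, 0.1057]
tool_rot: [-0.001, 1.0, 0.001, -0.001]
force: [0.3, -1.0, -0.1]
finger_gap: 0.919
pos [ 0.4557 -0.2501  0.1057] yaw 90.06 tilt [-0.002   0.0019] -> shift [-0.652  1.64   0.059] turnz -0.0007 gap 78.2 q6 -2.29 F [ 0.3 -1.  -0.1]
```

```bash
python3 -m inch '[[-0.85,[-0.2,0.45,0],[0,0,0]],[-0.85,[-0.35,0.85,0],[0,0,0]]]'; python3 -m inch '[[-0.85,[-0.2,0.45,0],[0,0,0]],[-0.85,[-0.3,0.79,0.05],[0,0,0]],[-0.85,[-0.3,0.79,0.05],[0,0,0]],[-0.85,[-0.3,0.79,0.05],[0,0,0]]]'
python3 - <<'E'
from look import *
from go import go
p,d,i,s=look("w13"); go(.5207,-.086,.05,90.3); print(tips(d,i,s))
nb=~cv2.inRange(hsv(p),(95,100,20),(125,255,255)); cv2.imwrite("pics/nb.png",nb)
print("disp",rect(p,nb,(210,100,350,330),i,.010))
E
```

```text
t: 17.5
tcp_pos: [0.4912, -0.1666, 0.1061]
tool_rot: [0.004, 1.0, 0.0, -0.0]
force: [-0.7, -0.4, 0.3]
finger_gap: 0.927
t: 17.9
tcp_pos: [0.5206, -0.0868, 0.1011]
tool_rot: [0.0, 1.0, 0.0, -0.001]
force: [-0.2, -0.3, 0.1]
finger_gap: 0.926
pos [ 0.5207 -0.0878  0.1013] yaw 89.92 tilt [-0.001 -0.   ] -> shift [-0.     0.018  0.513] turnz -0.0011 gap 78.6 q6 -1.95 F [0.  0.9 0. ]
[array([-0.0025, -0.0416, -0.0106]), array([ 0.0032,  0.0376, -0.0106])]
disp (array([520.2, -88.4]), array([ 59.5, 122.4]), 0.9)
```

View pics/w13.png

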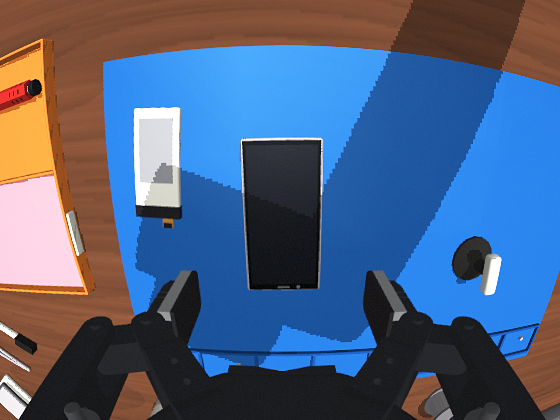

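The wrist view shows the display at (282,213), centred between the jaws at (185,300) and (380,300). I'll descend to just above the mat and then close.

```bash
python3 -m inch '[[-0.85,[0,0.016,0.4],[0,0,-0.0013]],[-0.85,[0,0.016,0.8],[0,0,-0.0013]],[-0.85,[0,0.016,0.9],[0,0,-0.0013]],[-0.85,[0,0.016,0.9],[0,0,-0.0013]],[-0.85,[0,0.016,0.9],[0,0,-0.0013]]]'; python3 go.py .5207 -.0862 -.001 90.4
```

```text
t: 18.45
tcp_pos: [0.5216, -0.0869, 0.0126]
tool_rot: [-0.003, 1.0, -0.0, 0.001]
force: [1.5, -0.1, 0.8]
finger_gap: 0.926
pos [ 0.5216 -0.0869  0.0126] yaw 90.37 tilt [ 0.0012 -0.0006] -> shift [0.009 0.007 0.136] turnz -0.0001 gap 78.7 q6 -1.95 F [ 1.5 -0.1  0.8]
```

```bash
python3 -m inch '[[-0.85,[0.005,0.005,0.08],[0,0,0]],[-0.85,[0.005,0.005,0.135],[0,0,0]],[-0.85,[0.005,0.005,0.135],[0,0,0]]]'; python3 go.py .5207 -.0862 -.001 90.4;  python3 -m inch '[[-0.6,[0,0,0],[0,0,0]],[-0.5,[0,0,0],[0,0,0]],[-0.4,[0,0,0],[0,0,0]],[0,[0,0,0],[0,0,0]],[0,[0,0,0],[0,0,0]],[0,[0,0,0],[0,0,0]]]' 35;  python3 go.py .5207 -.0862 -.001 90.4
python3 - <<'E'
from look import *
p,d,i,s=look("w14");print(tips(d,i,s))
E
```

```text
t: 18.75
tcp_pos: [0.5206, -0.0853, -0.0016]
tool_rot: [-0.004, 1.0, -0.0, 0.0]
force: [-0.4, 0.1, -0.7]
finger_gap: 0.927
pos [ 0.5206 -0.0853 -0.0016] yaw 90.47 tilt [ 0. -0.] -> shift [-0.001 -0.009 -0.006] turnz 0.0002 gap 78.8 q6 -1.95 F [-0.4  0.1 -0.7]
t: 19.35
tcp_pos: [0.5208, -0.0853, -0.0011]
tool_rot: [-0.004, 1.0, -0.0, 0.0]
force: [-0.7, 0.4, 5.5]
finger_gap: 0.688
pos [ 0.5208 -0.0853 -0.0011] yaw 90.48 tilt [ 0.0007 -0.0003] -> shift [ 0.001 -0.009 -0.001] turnz 0.0002 gap 58.5 q6 -1.95 F [-0.7  0.4  5.5]
[array([ 0.0106, -0.0452, -0.0019]), array([ 0.0082,  0.0502, -0.0019])]
```

View pics/w14.png

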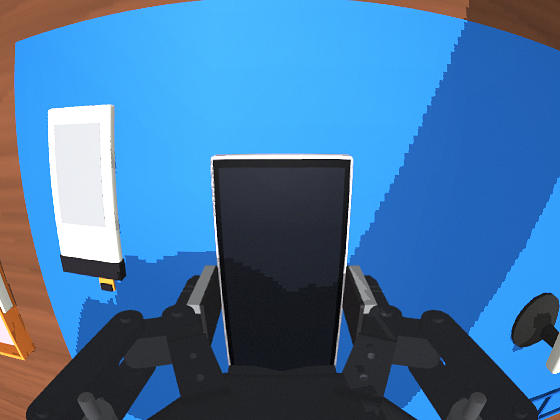

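```bash
python3 -m inch '[[0,[0,0,-0.05],[0,0,0]],[0,[0,0,-0.15],[0,0,0]],[0,[0,0,-0.25],[0,0,0]],[0,[0,0,-0.3],[0,0,0]],[0,[0,0,-0.3],[0,0,0]]]' 40;  python3 go.py .5207 -.0862 -.001 90.4
python3 - <<'E'
from look import *
p,d,i,s=look("w15")
p,d=snapshot("scene"); cv2.imwrite("pics/s15.png",cv2.resize(p[150:280,180:380],None,fx=4,fy=4))
E
```

```text
t: 19.9
tcp_pos: [0.5213, -0.0856, 0.0295]
tool_rot: [-0.004, 1.0, -0.0, 0.001]
force: [0.2, -0.4, 0.3]
finger_gap: 0.687
pos [ 0.5213 -0.0856  0.0295] yaw 90.47 tilt [ 0.0021 -0.0009] -> shift [ 0.007 -0.006  0.305] turnz 0.0002 gap 58.4 q6 -1.95 F [ 0.2 -0.4  0.3]
```

View pics/w15.png

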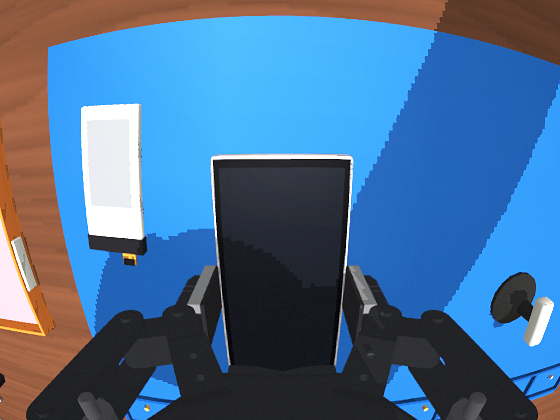

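View pics/s15.png

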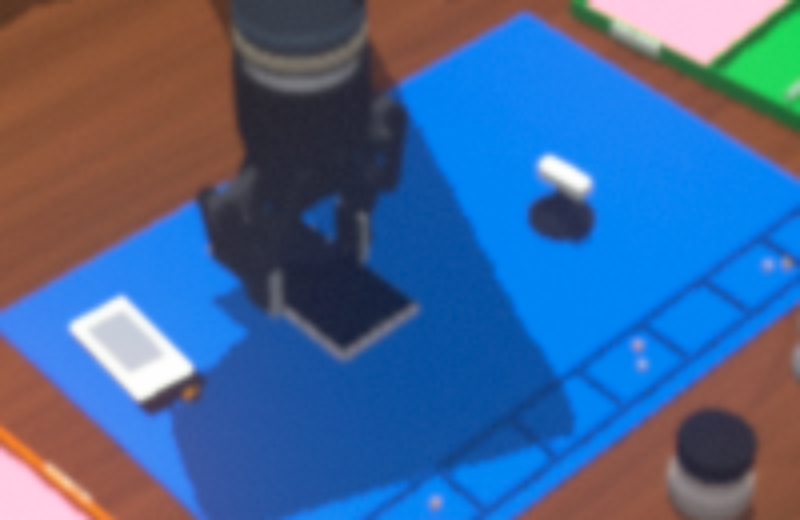

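The display is held level in both views.

```bash
python3 -m inch '[[0,[0,0,-0.2],[0,0,0]],[0,[0,-0.05,-0.5],[0,0,0.01]],[0,[0,-0.1,-0.7],[0,0,0.03]],[0,[-0.05,-0.2,-0.75],[0,0,0.05]],[0,[-0.05,-0.3,-0.8],[0,0,0.07]],[0,[-0.1,-0.4,-0.8],[0,0,0.09]],[0,[-0.1,-0.5,-0.8],[0,0,0.11]],[0,[-0.15,-0.6,-0.8],[0,0,0.13]],[0,[-0.2,-0.7,-0.8],[0,0,0.15]],[0,[-0.2,-0.8,-0.8],[0,0,0.17]],[0,[-0.2,-0.9,-0.8],[0,0,0.19]],[0,[-0.2,-0.95,-0.8],[0,0,0.21]],[0,[-0.2,-1,-0.8],[0,0,0.23]],[0,[-0.2,-1,-0.8],[0,0,0.2388]],[0,[-0.2,-1,-0.8],[0,0,0.2388]]]'; python3 go.py .5411 -.3514 .1 4.5
```

```text
t: 21.5
tcp_pos: [0.541, -0.1851, 0.1077]
tool_rot: [0.679, 0.734, -0.0, -0.001]
force: [0.6, -0.0, -0.6]
finger_gap: 0.684
pos [ 0.541  -0.1851  0.1077] yaw 4.49 tilt [-0.0012  0.0007] -> shift [-1.658 -0.129  0.076] turnz -0.0 gap 58.1 q6 -0.6 F [ 0.6 -0.  -0.6]
```

```bash
python3 -m inch '[[0,[-0.4,-0.03,0],[0,0,0]],[0,[-0.8,-0.06,0],[0,0,0]]]'; python3 -m inch '[[0,[-0.4,-0.03,0],[0,0,0]],[0,[-0.75,-0.065,0.1],[0,0,0]],[0,[-0.85,-0.065,0.3],[0,0,0]],[0,[-0.85,-0.065,0.6],[0,0,0]],[0,[-0.85,-0.065,0.6],[0,0,0]],[0,[-0.85,-0.065,0.6],[0,0,0]]]';python3 - <<'E'
from look import *
from go import go
p,d,i,s=look("w16"); go(.5411,-.3514,.005,4.5)
E
```

```text
t: 21.7
tcp_pos: [0.5415, -0.2647, 0.1079]
tool_rot: [0.677, 0.736, -0.0, -0.001]
force: [0.9, -0.4, -0.6]
finger_gap: 0.689
t: 22.3
tcp_pos: [0.5413, -0.3497, 0.0476]
tool_rot: [0.678, 0.735, 0.0, -0.001]
force: [1.0, 0.1, -0.1]
finger_gap: 0.688
pos [ 0.5421 -0.3503  0.0487] yaw 4.56 tilt [-0.      0.0001] -> shift [-0.011 -0.011  0.437] turnz 0.0002 gap 58.1 q6 -0.83 F [ 0.3 -0.5 -0.3]
```

View pics/w16.png

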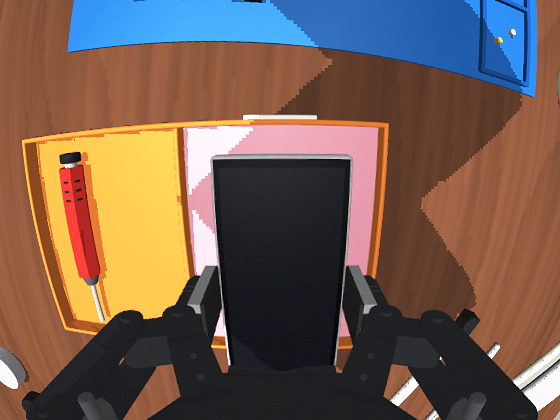

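```bash
python3 -m inch '[[0,[-0.01,-0.01,0.15],[0,0,0]],[0,[-0.01,-0.01,0.3],[0,0,0]],[0,[-0.01,-0.01,0.38],[0,0,0]],[0,[-0.01,-0.01,0.43],[0,0,0]],[0,[-0.01,-0.01,0.46],[0,0,0]],[0,[-0.01,-0.01,0.46],[0,0,0]]]';python3 go.py .5411 -.3514 .001 4.5
```

```text
t: 22.95
tcp_pos: [0.5408, -0.3515, 0.0018]
tool_rot: [0.679, 0.734, -0.0, -0.0]
force: [0.0, -0.0, -1.0]
finger_gap: 0.687
pos [ 0.5408 -0.3515  0.0018] yaw 4.5 tilt [-0.0005  0.0005] -> shift [0.001 0.003 0.008] turnz 0.0 gap 58.4 q6 -0.83 F [ 0. -0. -1.]
```

```bash
python3 -m inch '[[0,[0,0,0.005],[0,0,0]],[0,[0,0,0.01],[0,0,0]],[0,[0,0,0.012],[0,0,0]],[0,[0,0,0.012],[0,0,0]]]';python3 go.py .5411 -.3514 .001 4.5
```

```text
t: 23.35
tcp_pos: [0.5411, -0.3518, 0.0014]
tool_rot: [0.679, 0.734, -0.0, 0.0]
force: [0.7, 0.0, -0.9]
finger_gap: 0.681
pos [ 0.5411 -0.3518  0.0014] yaw 4.5 tilt [ 0.0003 -0.0003] -> shift [0.004 0.    0.004] turnz -0.0 gap 57.9 q6 -0.83 F [ 0.7  0.  -0.9]
```

```bash
python3 -m inch '[[0,[0,0,0.005],[0,0,0]],[0,[0,0,0.01],[0,0,0]],[0,[0,0,0.01],[0,0,0]],[0,[0,0,0.01],[0,0,0]]]';python3 go.py .5411 -.3514 .001 4.5;  python3 -m inch '[[0,[0,0,0.005],[0,0,0]],[0,[0,0,0.01],[0,0,0]],[0,[0,0,0.01],[0,0,0]],[0,[0,0,0.01],[0,0,0]]]';python3 go.py .5411 -.3514 .001 4.5
```

```text
t: 23.75
tcp_pos: [0.5411, -0.3518, 0.001]
tool_rot: [0.679, 0.734, -0.0, 0.0]
force: [-0.3, 0.1, 5.2]
finger_gap: 0.683
pos [ 0.5411 -0.3518  0.001 ] yaw 4.51 tilt [ 0.0003 -0.0004] -> shift [0.004 0.    0.   ] turnz 0.0 gap 58.1 q6 -0.83 F [-0.3  0.1  5.2]
t: 24.15
tcp_pos: [0.5411, -0.3518, 0.001]
tool_rot: [0.679, 0.734, -0.0, 0.0]
force: [-2.0, 1.4, 10.3]
finger_gap: 0.685
pos [ 0.5411 -0.3518  0.001 ] yaw 4.51 tilt [ 0.0003 -0.0005] -> shift [0.004 0.    0.   ] turnz 0.0 gap 58.2 q6 -0.83 F [-2.   1.4 10.3]
```

Contact has been made. I'll open partly and rise.

```bash
python3 -m inch '[[-0.4,[0,0,0],[0,0,0]],[-0.45,[0,0,0],[0,0,0]],[-0.5,[0,0,0],[0,0,0]],[-0.55,[0,0,0],[0,0,0]],[-0.6,[0,0,0],[0,0,0]],[-0.6,[0,0,0],[0,0,0]]]';  python3 -m inch '[[-0.6,[0,0,-0.05],[0,0,0]],[-0.6,[0,0,-0.2],[0,0,0]],[-0.6,[0,0,-0.6],[0,0,0]],[-0.2,[0,0,-1],[0,0,0]],[0.2,[0,0,-1],[0,0,0]],[0.4,[0,0,-1],[0,0,0]]]'
python3 - <<'E'
from look import *
from go import go
p,d,i,s=look("w17"); go(.5607,.09,.15,90)
p,d=snapshot("scene"); cv2.imwrite("pics/s17.png",p)
E
```

```text
t: 24.75
tcp_pos: [0.5409, -0.3516, -0.0012]
tool_rot: [0.679, 0.734, 0.0, -0.0]
force: [0.4, 0.0, 0.3]
finger_gap: 0.802
t: 25.35
tcp_pos: [0.5418, -0.3524, 0.1016]
tool_rot: [0.679, 0.734, -0.0, 0.002]
force: [0.1, 0.6, -0.5]
finger_gap: 0.311
pos [ 0.5409 -0.3515  0.1   ] yaw 4.5 tilt [ 0.0004 -0.0004] -> shift [ 4.386  0.545 -0.502] turnz -0.2375 gap 25.4 q6 -0.83 F [-0.1 -0.1 -0.8]
```

View pics/w17.png

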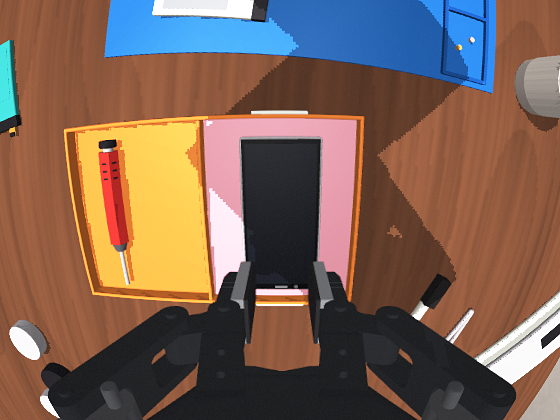

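The display lies flat on the pink pad at (281,213), away from all walls. Next is the cup.

```bash
python3 -m inch '[[0.2,[0.1,0,0],[0,0,-0.0238]],[0.2,[0.2,0,0],[0,0,-0.0476]],[0.2,[0.3,0,0],[0,0,-0.0714]],[0.2,[0.4,0,0],[0,0,-0.0952]],[0.2,[0.5,0,0],[0,0,-0.119]],[0.2,[0.6,0,0],[0,0,-0.1428]],[0.2,[0.7,0.1,0],[0,0,-0.1666]],[0.2,[0.8,0.1,0],[0,0,-0.1904]],[0.2,[0.9,0.1,0],[0,0,-0.2142]],[0.2,[1,0.1,0],[0,0,-0.2375]],[0.2,[1,0.1,0],[0,0,-0.2375]]]';python3 -m inch '[[0.2,[0,0.5,0],[0,0,0]],[0.2,[0,1,0],[0,0,0]]]';python3 -m inch '[[0.2,[0,0.5,0],[0,0,0]],[0.2,[0,1,0],[0,0,0]],[0.2,[0,1,0],[0,0,0]]]';  python3 go.py .5607 .09 .1 91
```

```text
t: 26.55
tcp_pos: [0.5416, -0.2491, 0.0974]
tool_rot: [-0.0, 1.0, 0.002, -0.002]
force: [0.7, -0.2, 0.0]
finger_gap: 0.399
t: 26.75
tcp_pos: [0.543, -0.1519, 0.0982]
tool_rot: [0.004, 1.0, 0.0, -0.0]
force: [0.9, 1.4, 0.7]
finger_gap: 0.402
t: 27.05
tcp_pos: [0.5407, -0.0454, 0.0981]
tool_rot: [-0.002, 1.0, 0.001, -0.003]
force: [-0.2, -0.2, 0.1]
finger_gap: 0.398
pos [ 0.5407 -0.0454  0.0981] yaw 90.18 tilt [-0.0051  0.0027] -> shift [-0.204  1.354 -0.016] turnz -0.0023 gap 33.8 q6 -1.87 F [-0.2 -0.2  0.1]
```

```bash
python3 -m inch '[[0.2,[-0.1,0.5,0],[0,0,0]],[0.2,[-0.2,0.9,0],[0,0,0]]]';python3 -m inch '[[0.2,[0,0.45,0],[0,0,0]],[0.2,[0,0.45,0],[0,0,0]],[0.2,[0,0.45,0],[0,0,0]]]';  python3 - <<'E'
from look import *
from go import go
p,d,i,s=look("w18"); go(.5607,.09,.028,91)
w=cv2.inRange(hsv(p),(0,0,170),(180,60,255))
print(rect(p,w,(220,120,340,330),i,.043))
E
```

```text
t: 27.25
tcp_pos: [0.5634, 0.0387, 0.0985]
tool_rot: [0.003, 1.0, -0.0, -0.0]
force: [0.2, -0.6, -0.1]
finger_gap: 0.398
t: 27.55
tcp_pos: [0.5631, 0.0839, 0.0985]
tool_rot: [-0.0, 1.0, -0.0, -0.0]
force: [-0.9, -0.9, 0.1]
finger_gap: 0.397
pos [0.5632 0.0829 0.0986] yaw 89.93 tilt [-0.0007 -0.0006] -> shift [0.025 0.071 0.706] turnz -0.003 gap 33.5 q6 -1.62 F [-0.  -0.4 -0.5]
(array([559.4,  87.2]), array([11.3, 36.7]), 4.7)
```

View pics/w18.png

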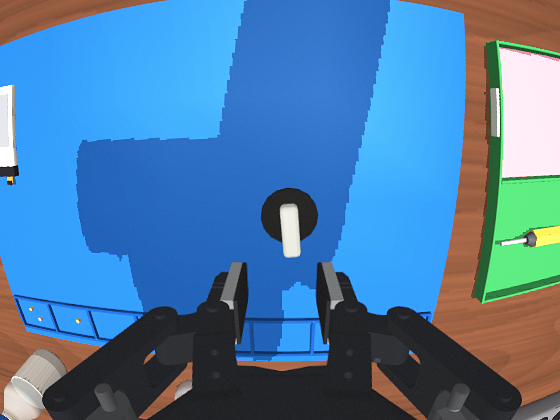

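```bash
python3 -m inch '[[0.2,[0.03,0.064,0.2],[0,0,-0.0113]],[0.2,[0.03,0.064,0.5],[0,0,-0.0113]],[0.2,[0.03,0.064,0.7],[0,0,-0.0113]],[0.2,[0.03,0.064,0.7],[0,0,-0.0113]],[0.2,[0.03,0.064,0.7],[0,0,-0.0113]]]';  python3 go.py .56 .0893 .028 94
python3 - <<'E'
from look import *
p,d,i,s=look("w19")
E
```

```text
t: 28.1
tcp_pos: [0.5603, 0.0885, 0.029]
tool_rot: [-0.034, 0.999, -0.0, -0.0]
force: [0.6, 0.1, 0.7]
finger_gap: 0.402
pos [0.5603 0.0885 0.029 ] yaw 93.9 tilt [-0.0007 -0.0001] -> shift [0.003 0.008 0.01 ] turnz -0.0003 gap 34.2 q6 -1.68 F [0.6 0.1 0.7]
```

View pics/w19.png

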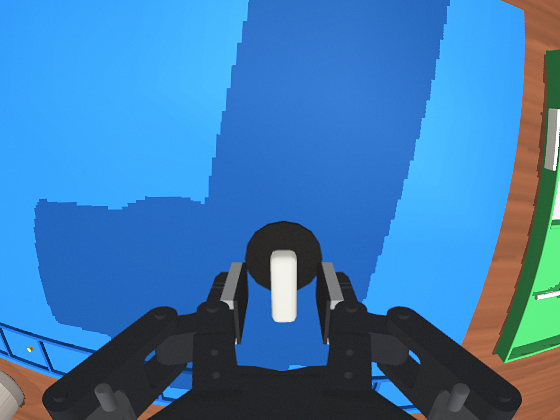

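```bash
python3 -m inch '[[0.5,[0,0,0],[0,0,0]],[0.7,[0,0,0],[0,0,0]],[1,[0,0,0],[0,0,0]],[1,[0,0,0],[0,0,0]],[1,[0,0,0],[0,0,0]],[1,[0,0,0],[0,0,0]]]' 30; python3 go.py .56 .0893 .028 94; python3 -m inch '[[1,[0,0,-0.1],[0,0,0]],[1,[0,0,-0.3],[0,0,0]],[1,[0,0,-0.6],[0,0,0]],[1,[0,0,-0.8],[0,0,0]],[1,[0,0,-0.8],[0,0,0]],[1,[0,0,-0.8],[0,0,0]]]';python3 - <<'E'
from look import *
from go import go
p,d,i,s=look("w20"); go(.4524,-.3584,.12,None)
p,d=snapshot("scene"); cv2.imwrite("pics/s20.png",cv2.resize(p[120:280,230:430],None,fx=4,fy=3.7))
E
```

```text
t: 28.75
tcp_pos: [0.561, 0.0899, 0.0303]
tool_rot: [-0.036, 0.999, -0.0, 0.001]
force: [-0.2, -1.9, 6.9]
finger_gap: 0.128
pos [0.561  0.0899 0.0303] yaw 94.09 tilt [ 0.0023 -0.0006] -> shift [ 0.01  -0.006  0.023] turnz 0.0003 gap 10.9 q6 -1.68 F [-0.2 -1.9  6.9]
t: 29.35
tcp_pos: [0.5599, 0.0904, 0.1094]
tool_rot: [-0.036, 0.999, 0.0, 0.0]
force: [0.3, -0.3, -0.4]
finger_gap: 0.13
pos [0.5594 0.0904 0.1086] yaw 94.08 tilt [-0.0013  0.0001] -> shift [ 1.386 -4.4   -0.113] turnz 0.0 gap 10.7 q6 -1.68 F [ 0.1 -0.3 -0.5]
```

View pics/s20.png

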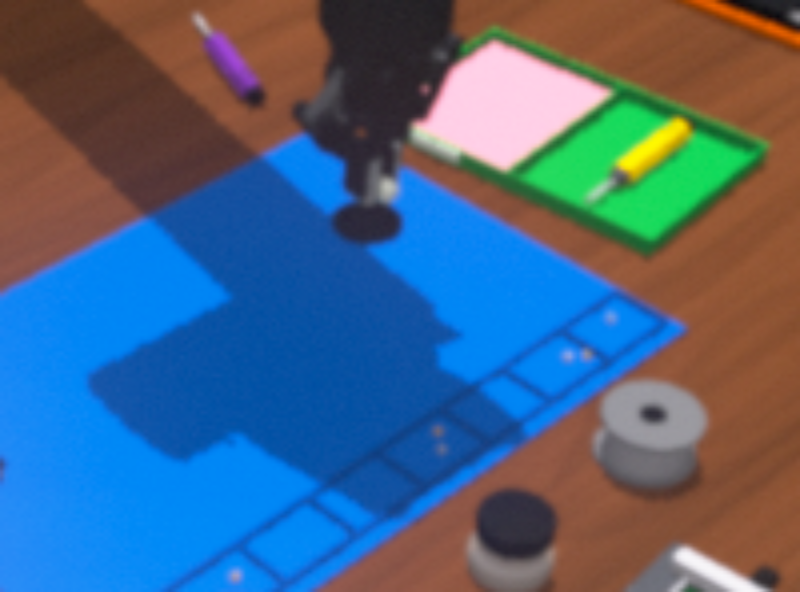

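View pics/w20.png

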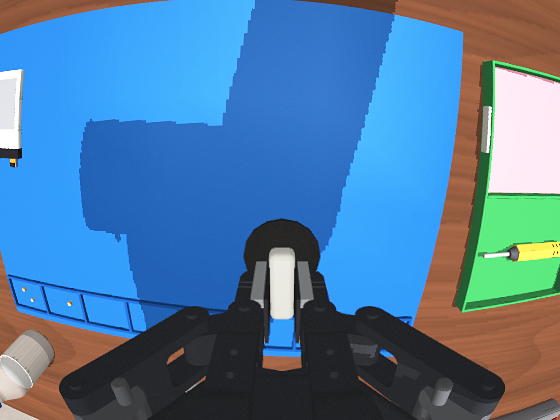

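```bash
python3 -m inch '[[1,[0.1,-0.3,0],[0,0,0]],[1,[0.2,-0.6,0],[0,0,0]],[1,[0.28,-0.88,0],[0,0,0]]]';python3 -m inch '[[1,[0.15,-0.44,0],[0,0,0]],[1,[0.28,-0.88,0],[0,0,0]]]';python3 -m inch '[[1,[0.15,-0.44,0],[0,0,0]],[1,[0.28,-0.88,0],[0,0,0]]]';python3 -m inch '[[1,[0.15,-0.44,0],[0,0,0]],[1,[0.28,-0.88,0],[0,0,0]],[1,[0.28,-0.88,0],[0,0,0]]]'; python3 go.py .4494 -.3587 .06 94
```

```text
t: 29.75
tcp_pos: [0.5369, -0.0001, 0.1076]
tool_rot: [-0.036, 0.999, 0.0, -0.002]
force: [-0.3, 0.0, 0.2]
finger_gap: 0.13
t: 29.95
tcp_pos: [0.5153, -0.0899, 0.1077]
tool_rot: [-0.036, 0.999, 0.001, -0.001]
force: [0.4, -0.2, -1.4]
finger_gap: 0.13
t: 30.15
tcp_pos: [0.4934, -0.1801, 0.1077]
tool_rot: [-0.036, 0.999, 0.001, -0.001]
force: [0.3, 0.2, -1.6]
finger_gap: 0.126
t: 30.45
tcp_pos: [0.4729, -0.2751, 0.1081]
tool_rot: [-0.032, 0.999, -0.001, 0.001]
force: [0.0, 0.0, -0.9]
finger_gap: 0.133
pos [ 0.4729 -0.2751  0.1081] yaw 93.69 tilt [ 0.0013 -0.0027] -> shift [ 0.289 -0.818  0.483] turnz -0.0009 gap 11.3 q6 -2.36 F [ 0.   0.  -0.9]
```

```bash
python3 -m inch '[[1,[0.15,-0.4,0],[0,0,0]],[1,[0.29,-0.82,0.1],[0,0,0]],[1,[0.29,-0.82,0.4],[0,0,0]],[1,[0.29,-0.82,0.48],[0,0,0]],[1,[0.29,-0.82,0.48],[0,0,0]]]'; python3 go.py .4494 -.3587 .031 94
python3 - <<'E'
from look import *
p,d,i,s=look("w21")
E
```

```text
t: 30.95
tcp_pos: [0.4487, -0.3501, 0.0587]
tool_rot: [-0.036, 0.999, 0.003, -0.002]
force: [-0.6, 0.2, -0.7]
finger_gap: 0.13
pos [ 0.4487 -0.3501  0.0587] yaw 94.08 tilt [-0.0045  0.0056] -> shift [-0.002 -0.088  0.277] turnz 0.0002 gap 11.0 q6 -2.5 F [-0.6  0.2 -0.7]
```

View pics/w21.png

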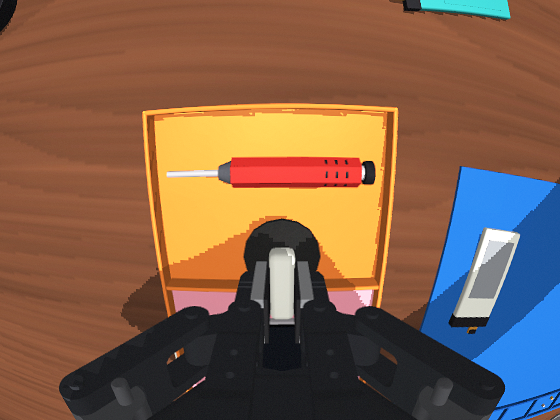

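Run:
```python
from look import *
from m1 import masks
p=cv2.imread("pics/w21.png"); i,s=pickle.load(open("pics/w21.pkl","rb"))
c,sz,y=rect(p,masks(p,"red"),(200,150,362,195),i,.011); print(c,sz,y)
def loc(q,c=(.4833,-.356),a=4.5):
    a=np.radians(a); d=np.array(q)-c; return np.round([d[0]*np.cos(a)+d[1]*np.sin(a),-d[0]*np.sin(a)+d[1]*np.cos(a)],4)
print("driver handle local",loc(c/1000))
print("divider top pts",[loc(w[:2]) for w in onplane("wrist",[[165,281],[380,284],[150,110],[392,106]],.016,i)])
from go import go; go(.4494,-.3587,.031,94)
```

```text
[ 404.1 -346.5] [18.  79.2] -85.1
driver handle local [-0.0782  0.0157]
divider top pts [array([-0.0068, -0.0723]), array([-0.0037,  0.0729]), array([-0.1184, -0.07  ]), array([-0.1188,  0.0714])]
pos [ 0.4496 -0.3506  0.06  ] yaw 94.13 tilt [-0.0027  0.0034] -> shift [ 0.007 -0.082  0.289] turnz 0.0004 gap 11.0 q6 -2.5 F [-0.4  0.2  0.5]
```

```bash
python3 -m inch '[[1,[0.02,-0.06,0.05],[0,0,0]],[1,[0.025,-0.075,0.15],[0,0,0]],[1,[0.025,-0.075,0.22],[0,0,0]],[1,[0.025,-0.075,0.26],[0,0,0]],[1,[0.025,-0.075,0.27],[0,0,0]],[1,[0.025,-0.075,0.27],[0,0,0]]]'; python3 go.py .4474 -.3588 .0303 94
```

```text
t: 31.6
tcp_pos: [0.4482, -0.3602, 0.0339]
tool_rot: [-0.036, 0.999, 0.0, -0.0]
force: [0.2, -0.1, -0.4]
finger_gap: 0.13
pos [ 0.4482 -0.3602  0.0339] yaw 94.07 tilt [-0.0003  0.0003] -> shift [0.007 0.014 0.036] turnz 0.0002 gap 11.1 q6 -2.51 F [ 0.2 -0.1 -0.4]
```

```bash
python3 -m inch '[[1,[0.005,0.01,0.015],[0,0,0]],[1,[0.005,0.01,0.03],[0,0,0]],[1,[0.005,0.01,0.03],[0,0,0]],[1,[0.005,0.01,0.03],[0,0,0]]]'; python3 -m inch '[[1,[0,0,0.01],[0,0,0]],[1,[0,0,0.01],[0,0,0]],[1,[0,0,0.01],[0,0,0]]]';  python3 go.py .4474 -.3588 .0303 94
```

```text
t: 32.0
tcp_pos: [0.4478, -0.3595, 0.0312]
tool_rot: [-0.035, 0.999, -0.0, 0.0]
force: [0.7, 0.2, 0.2]
finger_gap: 0.128
t: 32.3
tcp_pos: [0.4478, -0.3596, 0.0304]
tool_rot: [-0.036, 0.999, -0.0, 0.0]
force: [-0.6, 0.1, 1.6]
finger_gap: 0.13
pos [ 0.4478 -0.3596  0.0304] yaw 94.07 tilt [ 0.0003 -0.0005] -> shift [0.004 0.009 0.001] turnz 0.0002 gap 11.0 q6 -2.51 F [-0.6  0.1  1.6]
```

Contact is starting, so one small step more and then release.

```bash
python3 -m inch '[[1,[0,0,0.005],[0,0,0]],[1,[0,0,0.005],[0,0,0]],[0.65,[0,0,0.005],[0,0,0]],[0.6,[0,0,0.005],[0,0,0]],[0.4,[0,0,0.005],[0,0,0]],[0.3,[0,0,0.005],[0,0,0]],[0.3,[0,0,0.005],[0,0,0]],[0.3,[0,0,0.005],[0,0,0]]]'; python3 -m inch '[[0.3,[0,0,-0.1],[0,0,0]],[0.3,[0,0,-0.4],[0,0,0]],[0.3,[0,0,-0.8],[0,0,0]],[0.3,[0,0,-0.9],[0,0,0]],[0.3,[0,0,-0.9],[0,0,0]]]';python3 - <<'E'
from look import *
from go import go
p,d,i,s=look("w22"); go(.4765,-.183,.1,87)
E
```

```text
t: 33.1
tcp_pos: [0.4477, -0.3594, 0.0295]
tool_rot: [-0.035, 0.999, 0.0, -0.0]
force: [0.4, -0.6, 0.4]
finger_gap: 0.352
t: 33.6
tcp_pos: [0.4487, -0.3605, 0.1222]
tool_rot: [-0.036, 0.999, -0.002, 0.002]
force: [0.8, -0.2, -1.1]
finger_gap: 0.351
pos [ 0.4479 -0.3596  0.1205] yaw 94.07 tilt [ 0.0012 -0.0014] -> shift [-0.41   1.742  0.203] turnz 0.0196 gap 29.6 q6 -2.51 F [-0.2 -0.2 -0.2]
```

View pics/w22.png

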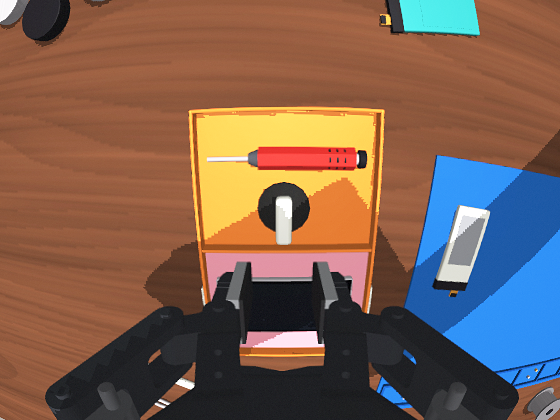

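The cup stands upright at (284,210), between the driver and the divider and touching neither. Last item is the battery.

```bash
python3 -m inch '[[-0.3,[-0.1,0.4,0],[0,0,0.01]],[-0.3,[-0.2,0.87,0],[0,0,0.0196]]]';python3 -m inch '[[-0.3,[-0.1,0.4,0],[0,0,0]],[-0.3,[-0.2,0.87,0.1],[0,0,0]],[-0.3,[-0.2,0.87,0.2],[0,0,0]],[-0.3,[-0.2,0.87,0.2],[0,0,0]]]';python3 - <<'E'
from look import *
from go import go
p,d,i,s=look("w23"); go(.476,-.183,.05,87); print(tips(d,i,s))
w=cv2.inRange(hsv(p),(0,0,140),(180,60,255))
print(rect(p,w,(220,120,340,330),i,.009))
E
```

```text
t: 33.85
tcp_pos: [0.4611, -0.2715, 0.1182]
tool_rot: [0.029, 1.0, 0.0, -0.0]
force: [0.4, 0.0, 0.9]
finger_gap: 0.647
t: 34.25
tcp_pos: [0.4845, -0.1832, 0.0973]
tool_rot: [0.025, 1.0, 0.001, -0.003]
force: [-0.4, -1.2, -0.8]
finger_gap: 0.651
pos [ 0.4851 -0.1849  0.0981] yaw 87.07 tilt [-0.003   0.0016] -> shift [0.091 0.013 0.481] turnz 0.0002 gap 55.3 q6 -2.1 F [-0.1 -0.1  0.4]
[array([-0.0052, -0.0298, -0.0038]), array([ 0.0049,  0.0258, -0.0055])]
(array([ 471.5, -185.3]), array([37.6, 76.8]), -3.7)
```

View pics/w23.png

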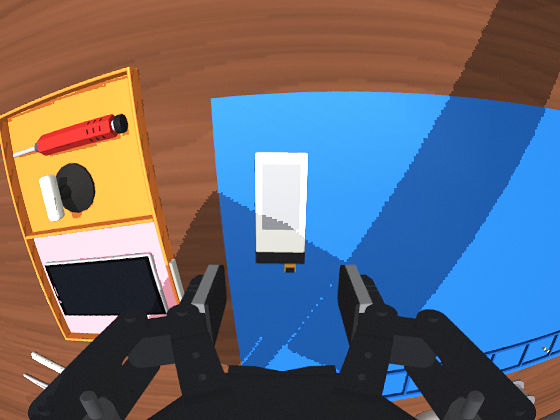

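The wrist view shows the white battery with its black band and tab toward +x, at (281,208). That is the right one, and it is centred in the jaws.

```bash
python3 -m inch '[[-0.3,[0.09,0.01,0.3],[0,0,0.0016]],[-0.3,[0.09,0.01,0.6],[0,0,0.0016]],[-0.3,[0.09,0.01,0.8],[0,0,0.0016]],[-0.3,[0.09,0.01,0.85],[0,0,0.0016]],[-0.3,[0.09,0.01,0.85],[0,0,0.0016]]]'; python3 go.py .476 -.184 .0025 86.5
```

```text
t: 34.8
tcp_pos: [0.4766, -0.1851, 0.0139]
tool_rot: [0.032, 0.999, 0.0, -0.001]
force: [1.2, -0.5, 0.4]
finger_gap: 0.651
pos [ 0.4766 -0.1851  0.0139] yaw 86.32 tilt [-0.0011  0.0006] -> shift [0.007 0.01  0.114] turnz -0.0005 gap 55.4 q6 -2.1 F [ 1.2 -0.5  0.4]
```

```bash
python3 -m inch '[[-0.3,[0.005,0.01,0.07],[0,0,0]],[-0.3,[0.005,0.01,0.11],[0,0,0]],[-0.3,[0.005,0.01,0.11],[0,0,0]],[-0.1,[0.005,0.01,0.11],[0,0,0]],[0.1,[0.005,0.01,0.11],[0,0,0]],[0.5,[0.005,0.01,0.11],[0,0,0]],[0.5,[0.005,0.01,0.11],[0,0,0]],[0.5,[0.005,0.01,0.11],[0,0,0]],[0.5,[0.005,0.01,0.11],[0,0,0]]]' 35; python3 go.py .476 -.184 .0025 86.5; python3 -m inch '[[0.5,[0,0,-0.05],[0,0,0]],[0.5,[0,0,-0.15],[0,0,0]],[0.5,[0,0,-0.25],[0,0,0]],[0.5,[0,0,-0.3],[0,0,0]],[0.5,[0,0,-0.3],[0,0,0]]]' 40
python3 - <<'E'
from look import *
from go import go
p,d,i,s=look("w24"); go(.463,.3322,.05,5.3)
p,d=snapshot("scene"); cv2.imwrite("pics/s24.png",cv2.resize(p[150:310,100:300],None,fx=4,fy=3.7))
E
```

```text
t: 35.7
tcp_pos: [0.4769, -0.183, 0.0043]
tool_rot: [0.031, 1.0, -0.0, 0.0]
force: [-0.7, -0.1, 7.1]
finger_gap: 0.425
pos [ 0.4769 -0.183   0.0043] yaw 86.45 tilt [ 0.0009 -0.0006] -> shift [ 0.009 -0.011  0.018] turnz -0.0001 gap 36.2 q6 -2.09 F [-0.7 -0.1  7.1]
t: 36.2
tcp_pos: [0.4772, -0.1832, 0.0347]
tool_rot: [0.031, 1.0, -0.001, 0.001]
force: [-0.2, 0.5, -1.4]
finger_gap: 0.422
pos [ 0.477  -0.1831  0.0342] yaw 86.44 tilt [ 0.0011 -0.0008] -> shift [ 0.459  5.134 -0.162] turnz 0.2254 gap 36.4 q6 -2.09 F [ 0.7 -0.7 -0.9]
```

View pics/w24.png

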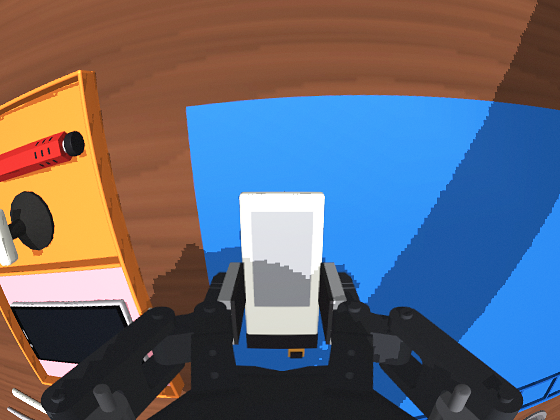

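View pics/s24.png

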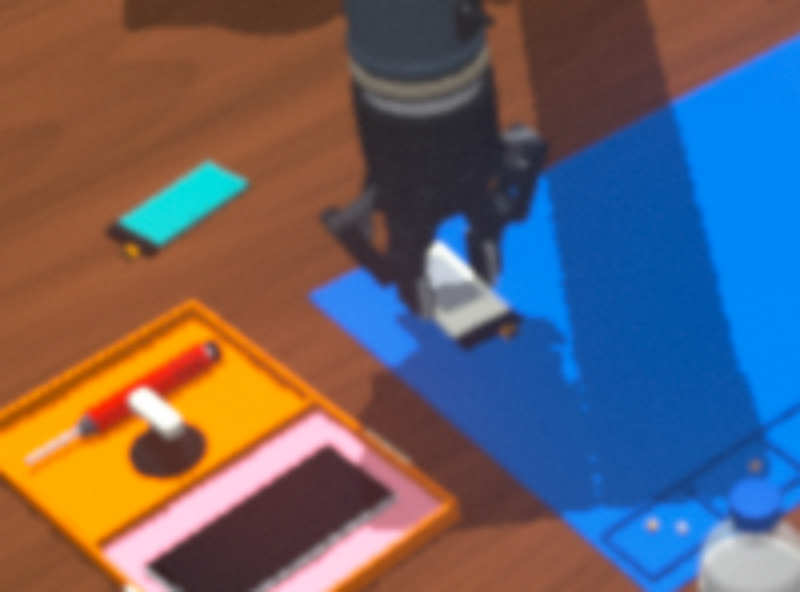

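The battery is held level in both views.

```bash
python3 -m inch '[[0.5,[0,0.1,-0.3],[0,0,0]],[0.5,[0,0.3,-0.6],[0,0,0]],[0.5,[0,0.6,-0.7],[0,0,0]],[0.5,[0.08,0.95,-0.7],[0,0,0]]]';python3 -m inch '[[0.5,[0.04,0.45,0],[0,0,0]],[0.5,[0.08,0.9,0],[0,0,0]]]';python3 -m inch '[[0.5,[0.04,0.45,0],[0,0,0]],[0.5,[0.08,0.9,0],[0,0,0]]]';python3 -m inch '[[0.5,[0.04,0.45,0],[0,0,-0.01]],[0.5,[0.08,0.9,0],[0,0,-0.0247]]]'; python3 -m inch '[[0.5,[0,0.45,0],[0,0,0]],[0.5,[0,0.7,0],[0,0,0]],[0.5,[0,0.7,0],[0,0,0]]]'; python3 go.py .464 .3323 .06 95.3
```

```text
t: 36.7
tcp_pos: [0.4771, -0.0883, 0.1052]
tool_rot: [0.032, 0.999, -0.001, 0.003]
force: [0.6, 0.6, -1.3]
finger_gap: 0.425
t: 36.9
tcp_pos: [0.4717, 0.004, 0.1035]
tool_rot: [0.032, 0.999, 0.0, -0.0]
force: [0.2, 0.2, -1.4]
finger_gap: 0.425
t: 37.1
tcp_pos: [0.4692, 0.0947, 0.1033]
tool_rot: [0.031, 1.0, -0.0, -0.0]
force: [0.4, -0.3, -0.1]
finger_gap: 0.42
t: 37.3
tcp_pos: [0.4668, 0.1852, 0.1032]
tool_rot: [-0.048, 0.999, -0.0, -0.0]
force: [1.1, -0.5, -0.9]
finger_gap: 0.425
t: 37.6
tcp_pos: [0.4601, 0.2561, 0.1032]
tool_rot: [-0.049, 0.999, 0.0, 0.0]
force: [0.1, -0.5, -0.2]
finger_gap: 0.423
pos [0.4601 0.2561 0.1032] yaw 95.61 tilt [0.0001 0.0006] -> shift [-0.113  0.754  0.433] turnz 0.0008 gap 35.9 q6 -1.37 F [ 0.1 -0.5 -0.2]
```

```bash
python3 -m inch '[[0.5,[-0.05,0.35,0],[0,0,0]],[0.5,[-0.11,0.75,0.1],[0,0,0]],[0.5,[-0.11,0.75,0.3],[0,0,0]],[0.5,[-0.11,0.75,0.43],[0,0,0]],[0.5,[-0.11,0.75,0.43],[0,0,0]],[0.5,[-0.11,0.75,0.43],[0,0,0]]]';  python3 - <<'E'
from look import *
from go import go
p,d,i,s=look("w25"); go(.464,.3323,.0085,95.3)
E
```

```text
t: 38.2
tcp_pos: [0.4646, 0.3274, 0.0602]
tool_rot: [-0.046, 0.999, -0.0, -0.001]
force: [0.3, -0.2, -1.7]
finger_gap: 0.427
pos [0.4652 0.3277 0.0608] yaw 95.24 tilt [-0.0003 -0.0003] -> shift [0.007 0.047 0.523] turnz -0.0002 gap 36.1 q6 -1.24 F [-0.4 -0.3 -1.3]
```

View pics/w25.png

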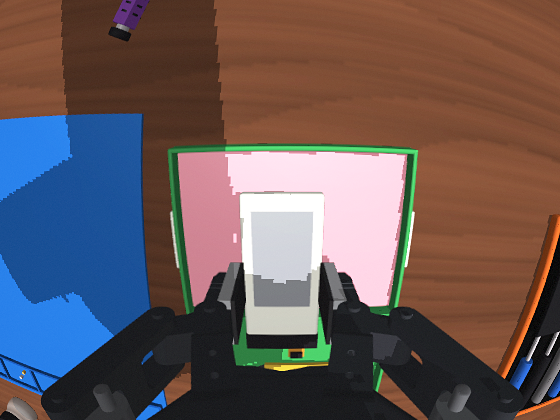

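```bash
python3 -m inch '[[0.5,[0.007,0.04,0.15],[0,0,0]],[0.5,[0.007,0.04,0.3],[0,0,0]],[0.5,[0.007,0.04,0.42],[0,0,0]],[0.5,[0.007,0.04,0.49],[0,0,0]],[0.5,[0.007,0.04,0.52],[0,0,0]],[0.5,[0.007,0.04,0.52],[0,0,0]]]'; python3 go.py .464 .3323 .0063 95.3;python3 -m inch '[[0.5,[0,0,0.01],[0,0,0]],[0.5,[0,0,0.02],[0,0,0]],[0.5,[0,0,0.02],[0,0,0]],[0.5,[0,0,0.02],[0,0,0]]]'; python3 go.py .464 .3323 .0063 95.3
```

```text
t: 38.85
tcp_pos: [0.4635, 0.3326, 0.0079]
tool_rot: [-0.046, 0.999, -0.0, -0.001]
force: [-0.4, 0.6, -0.9]
finger_gap: 0.422
pos [0.4635 0.3326 0.0079] yaw 95.33 tilt [-0.0011 -0.0005] -> shift [-0.005 -0.003  0.016] turnz 0.0001 gap 35.8 q6 -1.24 F [-0.4  0.6 -0.9]
t: 39.25
tcp_pos: [0.4639, 0.3328, 0.0069]
tool_rot: [-0.046, 0.999, 0.0, 0.0]
force: [0.2, -0.1, 0.5]
finger_gap: 0.427
pos [0.4639 0.3328 0.0069] yaw 95.33 tilt [0.0005 0.0002] -> shift [-0.    -0.005  0.006] turnz 0.0001 gap 36.3 q6 -1.24 F [ 0.2 -0.1  0.5]
```

```bash
python3 -m inch '[[0.5,[0,0,0.005],[0,0,0]],[0.5,[0,0,0.01],[0,0,0]],[0.5,[0,0,0.01],[0,0,0]],[0.5,[0,0,0.01],[0,0,0]]]'; python3 go.py .464 .3323 .0063 95.3
```

```text
t: 39.65
tcp_pos: [0.464, 0.3328, 0.0063]
tool_rot: [-0.047, 0.999, 0.0, 0.0]
force: [-1.2, -0.3, 5.9]
finger_gap: 0.424
pos [0.464  0.3328 0.0063] yaw 95.33 tilt [0.0006 0.0002] -> shift [ 0.    -0.005  0.   ] turnz 0.0001 gap 36.0 q6 -1.24 F [-1.2 -0.3  5.9]
```

```bash
python3 -m inch '[[0.1,[0,0,0],[0,0,0]],[0.05,[0,0,0],[0,0,0]],[0,[0,0,0],[0,0,0]],[-0.1,[0,0,0],[0,0,0]],[-0.2,[0,0,0],[0,0,0]],[-0.2,[0,0,0],[0,0,0]]]';  python3 -m inch '[[-0.2,[0,0,-0.05],[0,0,0]],[-0.2,[0,0,-0.2],[0,0,0]],[-0.2,[0,0,-0.6],[0,0,0]],[-0.2,[0,0,-1],[0,0,0]],[-0.2,[0,0,-1],[0,0,0]]]'; python3 -m inch '[[-0.2,[0.4,0,-0.3],[0,0,0]],[-0.2,[0.4,-0.3,-0.8],[0,0,0]],[-0.2,[0.4,-0.8,-1],[0,0,0]],[-0.2,[0.4,-0.8,-1],[0,0,0]],[-0.2,[0.4,-0.8,-1],[0,0,0]]]'
python3 - <<'E'
from look import *
p,d,i,s=look("w26"); print(s["tcp_pos"])
for n in ("top","scene"):
    q,d=snapshot(n); cv2.imwrite(f"pics/{n}F.png",q); np.save(f"pics/{n}F.npy",d)
E
```

```text
t: 40.25
tcp_pos: [0.4638, 0.3327, 0.0055]
tool_rot: [-0.046, 0.999, -0.0, -0.0]
force: [0.0, 1.1, 0.5]
finger_gap: 0.602
t: 40.75
tcp_pos: [0.4676, 0.3346, 0.112]
tool_rot: [-0.047, 0.999, 0.002, 0.006]
force: [1.2, 0.7, 0.2]
finger_gap: 0.6
t: 41.25
tcp_pos: [0.4319, 0.2484, 0.2069]
tool_rot: [-0.045, 0.999, 0.0, 0.001]
force: [0.3, 0.4, -0.1]
finger_gap: 0.598
[0.43186763 0.24840495 0.20690603]
```

View pics/w26.png

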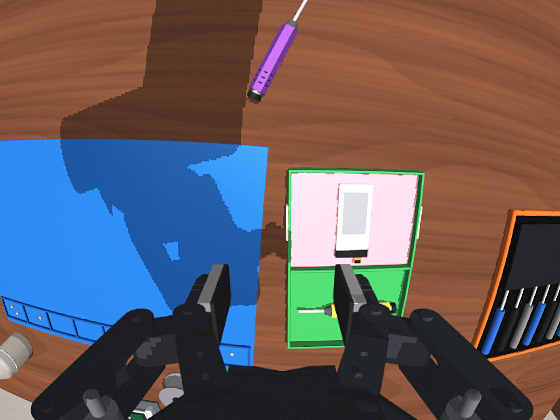

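View pics/topF.png

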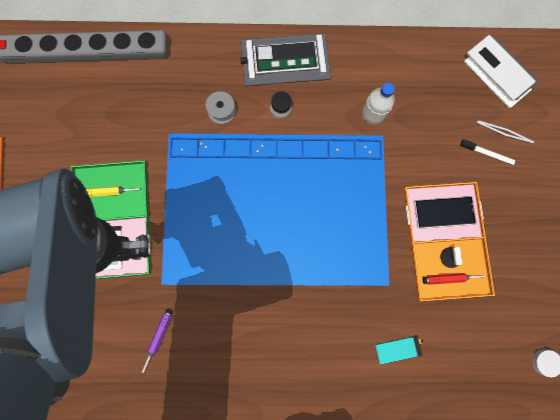

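View pics/sceneF.png

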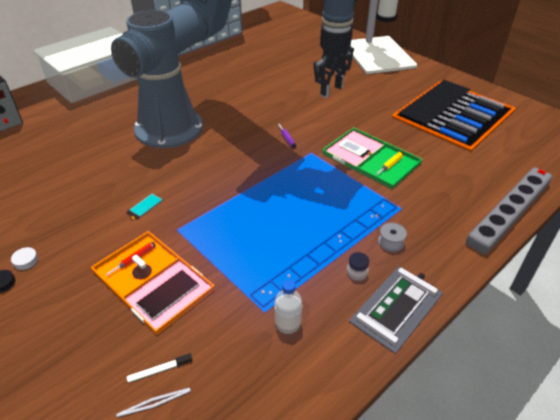

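All five things are in their compartments in all three views, and the bystanders stand where they were. One numeric check before handing in.

Run:
```python
from look import *
from m1 import masks
def loc(q,c,a):
    a=np.radians(a); d=np.array(q)[:2]-c; return np.round([d[0]*np.cos(a)+d[1]*np.sin(a),-d[0]*np.sin(a)+d[1]*np.cos(a)],3)
O=((.4833,-.356),4.5); G=((.5207,.3376),185.3)
p=cv2.imread("pics/w26.png"); i,s=pickle.load(open("pics/w26.pkl","rb"))
w=cv2.inRange(hsv(p),(0,0,150),(180,22,255)); c,sz,y=rect(p,w,(325,178,380,255),i,.011); print("batt white",c,sz,y,loc(c/1000,*G))
t=cv2.imread("pics/topF.png"); d=np.load("pics/topF.npy"); t0=cv2.imread("pics/top0.png")
def top(m,roi,z,n,fr):
    c=biggest(m,roi)[0]; W=onplane("top",c[:,0],z)[:,:2]*1000; r=cv2.minAreaRect(W.astype(np.float32))
    mm=np.zeros(m.shape,np.uint8); cv2.drawContours(mm,[c],-1,255,-1); mm=cv2.erode(mm,np.ones((3,3)))
    v,u=np.where(mm>0); P=depthpt("top",np.c_[u,v],d); print(n,"local",loc(np.array(r[0])/1000,*fr),"size",np.round(r[1]),"top z med",np.round(np.median(P[:,2]),4),np.round(np.percentile(P[:,2],[10,90]),4))
top(masks(t,"red"),(415,265,490,292),.011,"red",O)
top(masks(t,"yellow"),(80,180,145,200),.011,"yellow",G)
top(cv2.inRange(hsv(t),(0,0,0),(180,255,90)),(412,195,478,230),.012,"display",O)
top(cv2.inRange(hsv(t),(0,0,180),(180,60,255)),(448,244,468,270),.043,"cup handle",O)
print("bystander px diff",[float(np.abs(t[y0:y1,x0:x1].astype(int)-t0[y0:y1,x0:x1]).mean().round(2)) for x0,y0,x1,y1 in((203,88,238,126),(268,90,295,120),(360,80,398,126))])
```

```text
batt white [458.8 329.9] [38.5 77.8] 5.3 [0.062 0.002]
red local [-0.077  0.015] size [17. 80.] top z med 0.0191 [0.0161 0.0213]
yellow local [-0.06  -0.014] size [18. 67.] top z med 0.0185 [0.0153 0.0209]
display local [ 0.059 -0.001] size [ 56. 118.] top z med 0.0131 [0.0108 0.0153]
cup handle local [-0.035 -0.   ] size [34. 12.] top z med 0.0432 [0.0412 0.0447]
bystander px diff [9.76, 6.59, 10.49]
```

```bash
python3 -c "
from station import *
print(sign_off())"
```

```text
the job is handed in; nothing more can be done
None
```

Both kits are in their trays and the job was handed in at about 41 s of the 120 s; no verdict was reported.

**What I did:**
- **Orange tray:** the display lies glass up on the pink pad. The red driver and the upright cup are side by side in the bare compartment.
- **Green tray:** the white battery lies on the pink pad, and the yellow driver is in the bare compartment.
- **Releases:** each thing was lowered until the wrist force showed contact before the fingers opened (about 2–16 N, lightest for the cup and highest for the red driver).

**Last checks:**

| Thing | Position in its tray frame (m) | Top height from top-camera depth (mm) | Expected (mm) |
|---|---|---|---|
| Display | (0.059, -0.001) | 13 | 12 |
| Cup | (-0.035, 0.000) | 43 | 43 |
| Red driver, handle centre | (-0.077, 0.015) | 19 | 19 |
| Yellow driver, handle centre | (-0.060, -0.014) | 18.5 | 19 |
| Battery | about (0.058, 0.002) | not measured | 11 |

- **Battery height:** the arm hid it from the top camera. Its resting height rests on the contact force at release and on how it looks in the wrist and scene views.
- **Display depth:** 13 mm is about 1 mm above expected, within the scatter of the depth reading.
- **Bottle, reel and jar:** they show at the same pixels as at the start. The numeric difference there was 7–10 grey levels; I put that down to image noise but did not compare it with an unchanged patch.
- **Orange tray rim:** one corner triangulated to 28 mm where 16 mm was expected. I took it as a mis-picked corner and did not use it.

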